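Pack the dosing kit tray

TASK

Pack the kit tray: lay the spatula and the brush flat on the floor of their own shaped compartments, each turned so that its wide end lies in the wide end of its compartment, and nest the beakers by size, the middle one standing in the large one that is in the tray and the small one in the middle one. Leave the flask in the tray, the two bottles and the carton undisturbed, and the large beaker in its pocket.

Things in the scene. Friction and masses are not known exactly. Their poses are not given: they have to be found in the camera images.
- tray: kraft-brown kit tray with a white floor, fixed, 216 (its x) by 222 mm (its y); origin under its centre, z up. Floor at z = 5 mm, all walls and blocks up to z = 19. Two long compartments along its x on the -y half (x -91 to 91). A finger channel at floor level crosses both (x -33 to 33, y -111 to 22) for fingers. +y half: cup pocket 75 x 75 at (-63.5, 64.5), flask pocket 97 x 40 at (52.5, 64.5)
- seat_spatula (a point): centre of the floor of the spatula compartment, in the tray at (0, -66, 5) mm, axes as the tray's. It is 20 mm wide for the handle on tray -x (x -91 to -33) and 38 mm wide for the blade on tray +x (33 to 91)
- seat_brush (a point): centre of the floor of the brush compartment, in the tray at (0, -15, 5) mm, axes as the tray's. It is 26 mm wide for the handle on tray +x (x 33 to 91) and 50 mm wide for the head on tray -x (-91 to -33): the brush lies top-to-tail to the spatula
- seat_cup (a point): centre of the floor of the square cup pocket, in the tray at (-63.5, 64.5, 5) mm
- spatula: loose light-wood spatula lying flat, 170 mm long along its x; origin under its middle (which is also about its centre of mass), z up. Handle 14 wide, 14 high, flat sides, x -85 to +27; blade 32 wide, 6 high, x +27 to +85 mm. 35 to 70 g
- spatula_tip (a point): blade end of the spatula, underside, x = +85 mm in the spatula's frame
- brush: loose flat brush with a light-wood handle lying flat, 170 mm long along its x; origin under its middle (about its centre of mass), z up. Handle 20 wide, 16 high, flat sides, x -85 to +20; steel ferrule 44 wide, 18 high, x 20 to 42; stiff black bristle block 42 wide, 14 high, x 42 to 85 mm. 49 to 98 g
- brush_tip (a point): bristle end of the brush, underside, x = +85 mm in the brush's frame
- cup_l: large plain steel beaker standing loose in the tray's cup pocket: outer diameter 64 mm at foot, 68 at rim, 46 high, wall 3, floor 4; origin under its centre, z up
- cup_m: middle plain steel beaker standing loose on the table: outer diameter 46 mm at foot, 50 at rim, 66 high, wall 3, floor 4; origin under its centre, z up. Standing in the large one its rim is 24 mm above the large one's rim. About 80 g
- cup_s: small plain steel beaker standing loose on the table: outer diameter 30 mm at foot, 34 at rim, 84 high, wall 3, floor 4; origin under its centre, z up. Standing in the middle one its rim is 22 mm above the middle one's rim. About 60 g
- flask: bystander: small flat amber flask with a brass cap, 86 x 34 x 26 mm, lying already packed in the tray's flask pocket; origin under its centre
- bottle_a: bystander: loose amber bottle with paper label and brass cap, diameter 54, 130 mm high, upright on the table; origin under its centre
- bottle_b: bystander: a like amber bottle, standing beyond the tray as seen from the robot; origin under its centre
- carton: bystander: upright kraft carton with a dark band, 56 x 56 x 130 mm; origin under its centre

How it is judged:
By the outcome, as a careful person would: the job done as asked, in the order asked, and still so for the second after the job is handed in, with the robot touching nothing.
It also fails if it takes over 72 s, if anything falls off the work surface, if the arm or the gripper's body presses on something with over 40 N, if the wrist force passes 120 N, or if a joint passes its speed limit or range.

ROBOT

A 7-joint arm with a two-finger parallel gripper is mounted at the origin on the work surface. World frame = base frame: x ahead of the robot, y to its left, z up, the work surface at z = 0. Lengths are in mm, angles in rad, forces in N, time in s.
With the tool pointing down it reaches from about 400 to 850 mm from the base axis. Payload 6.9 kg.
Tool frame: the origin (TCP) lies at the very end of the fingers, on their centre line; the grasp point (between the pads) lies 19 mm behind it; x points along the fingers, y is the direction in which the jaws open and shut, and the axes are right-handed (so a half turn about x gives the same grasp; the last joint's range is limited). The gripper opens to 85 mm and grips with 20 to 120 N. Pads are 22 mm wide; open, the fingers measure 114 mm over their backs; the gripper's body (76 mm by 85 mm) begins 54 mm behind the grasp point. The pads swing forward as they close: fully open they stand 13 mm farther back than shut.
Start: joints at [1.286, 0.507, -0.238, 1.5, 0.126, 1.149, -0.155], TCP at [237.472, -578.116, 231.275] pointing down, gripper open.
Joint ranges: [-3.08, 3.08], [-0.24, 2.05], [-1.43, 1.35], [0, 2.5], [-1.52, 4.66], [0.17, 1.96], [-2.89, 2.89]. Speed limits (rad/s): [2.39, 2.39, 3.14, 3.14, 3.14, 3.14, 3.14].

INTERFACE

Orientations are given as a unit quaternion [w, x, y, z].
In Python, from bench import manip, optics gives the robot as it stands.
- The arm moves only by the tool drive_tool, never from a script. Its argument "series" is a list of rows, each an object of numbers: "dx", "dy", "dz": the shift along the tool's x, y, z in m; "wx", "wy", "wz": the turn, a rotation vector about the tool's x, y, z in rad; "fingers": the closure, from -1 (fully open) to 1 (shut). In form: [{"dx": .., "dy": .., "dz": .., "wx": .., "wy": .., "wz": .., "fingers": ..}, ...]. A call has 1 to 20 rows; each row shifts and turns the commanded pose from where the row before left it, along the tool's axes as they then stand; what a row does not reach is not made up. A row lasts 1/12 s, in which the tool goes at most 41.7 mm and 7.16 degrees, less where a joint would pass 70% of its speed; a pose out of reach is approached as far as the arm can. A call is refused whole if a number of a shift passes 0.0417 or a number of a turn 0.125, either way. A call with a gripper value outside its range is refused whole. The fingers move at their own pace and stop on an object; "force" is the grip in N (left out, the last holds). Time passes only in rows, so rows that do not move let the fingers close. It gives the time, the measured TCP pose, the force and the opening at its end, in the units of the state.
- manip.state(): the state, without advancing time (a new reading comes with each control period).
- optics.snapshot(name): name is "scene" or "top" or "wrist"; returns a dict with "pixels" (420x560x3 uint8, blue, green, red), "range_z" (420x560 float32, mm along the optical axis (not along the pixel's ray), 0 where there is no reading), "K" (3x3 intrinsics, pixels), "R" (3x3) and "t" (3): a world point X has camera coordinates R X + t; the wrist camera has in their place "T_tool_cam" (4x4, takes a point from camera to tool coordinates, whose origin is the TCP and whose axes are the tool frame's). Camera axes: x right, y down, z forward; pixel columns grow to the right and rows downward; lengths in mm; the calibration is good to about 2 mm. A picture is of the moment at which its call begins: read the wrist's pose just before it.
- manip.finish_job(): hands the job in, once; it reports no verdict.
Trained networks look in a picture, given as the dict that the camera call returned (one of the last four; its "shot" number tells which), for a name from the list of things; names that differ only in an ending like _2 or _b are one class to them, and where a whole thing is asked for, a point or a joint stands for the part that bears it (a point fixed in the world has none). Each returns a list of dicts, best first, with "confidence" (0 to 1); they miss things now and then, are a little off and sometimes report something else, mostly with a low value. They report only what shows in the picture. A call takes as long as a camera call.
- optics.look_for(picture, thing): "at" ([x, y, z] in mm, in world coordinates, good to about 4 mm: the middle of the surface that is visible of it).
- optics.mark_of(picture, thing): "at" ([x, y, z] in mm, in world coordinates, good to about 4 mm: a listed point, or the origin of a listed thing).
The state is a dict: "clock": time; "joint_positions": joint angles; "qd": joint speeds; "effort": joint torques, N m; "eef_pos": TCP position; "tool_rot": TCP orientation; "wrist_force": force on the tool from outside, world axes, zero at the start; "torque": the same for the moment, N m; "finger_gap": finger opening in mm.
Only numpy, scipy, OpenCV 4.12 (cv2) and the standard library are available. Lean on these libraries where they do the work, as an engineer would, in place of code of your own. Each camera call takes 0.05 s, during which the arm holds its last target. There are 200 camera calls.

## Working session

There is one attempt and no reset: what is moved stays moved. The work goes in short steps, Python scripts to look and compute and a tool call to move; the robot and the scene stay as the last step left them, time stands still between calls to the robot, and variables do not carry over. Pictures are saved under pics/ and viewed, about 8 in all and at most 12, crops included, and the job is handed in when it is done.

Besides the shell and the picture viewer there is one more tool, called after "Emit:" by a JSON object that holds its "api" and its "payload". drive_tool: Moves the arm, as the interface text tells. Its arguments: {"type":"object","properties":{"series":{"type":"array"},"force":{"type":"number"}},"required":["series"]}

```bash
mkdir -p pics
cat > h.py <<'E'
import numpy as np, cv2
from bench import manip, optics
from scipy.spatial.transform import Rotation as Ro
def cloud(s):
    z=s["range_z"]; K=s["K"]; v,u=np.mgrid[:z.shape[0],:z.shape[1]]
    P=np.stack([(u-K[0,2])/K[0,0]*z,(v-K[1,2])/K[1,1]*z,z],-1)
    if "R" in s: W=(P-s["t"])@s["R"]
    else:
        st=s["st"]; q=st["tool_rot"]; R=Ro.from_quat(np.r_[q[1:],q[0]]).as_matrix()
        T=s["T_tool_cam"]; W=(P@T[:3,:3].T+T[:3,3])@R.T+st["eef_pos"]
    W[z==0]=np.nan
    return W
E
python3 - <<'E'
from h import *
st=manip.state(); print(st)
s=optics.snapshot("top"); cv2.imwrite("pics/top.png",s["pixels"]); np.savez("top.npz",W=cloud(s),px=s["pixels"])
for n in ["tray","seat_spatula","seat_brush","seat_cup","spatula","spatula_tip","brush","brush_tip","cup_l","cup_m","cup_s","flask","bottle_a","carton"]:
    print(n,[(np.round(d["at"]).tolist(),round(d["confidence"],2)) for d in optics.mark_of(s,n)[:3]])
E
```

```text
{'clock': 0.0, 'joint_positions': array([ 1.28649879,  0.50834052, -0.23747476,  1.50115315,  0.1257064 ,
        1.14890037, -0.15477956]), 'qd': array([-0.00139162,  0.00061568, -0.00085691, -0.00148322,  0.00016671,
        0.0009266 , -0.00099475]), 'effort': array([ 1.02825406e-04, -6.20594072e+01, -2.18732022e+00, -2.49648428e+01,
        1.25022748e-02,  1.22789512e-02,  7.02014532e-06]), 'eef_pos': array([ 237.20555481, -577.68247501,  230.41926974]), 'tool_rot': array([-0.13631863, -0.69357226, -0.13756736,  0.69386596]), 'wrist_force': array([-0.10173431,  0.27110282, -0.16823825]), 'torque': array([ 0.01168338, -0.01563564, -0.04870744]), 'finger_gap': 85.38161279630566}
tray [([490.0, -19.0, 0.0], 0.72)]
seat_spatula [([476.0, -390.0, 1.0], 0.71), ([482.0, -82.0, 6.0], 0.62), ([415.0, 311.0, -0.0], 0.62)]
seat_brush [([492.0, -29.0, 7.0], 0.95)]
seat_cup [([436.0, 57.0, 3.0], 0.74)]
spatula [([413.0, 308.0, -1.0], 0.66)]
spatula_tip [([438.0, 389.0, 2.0], 0.94), ([742.0, 94.0, 1.0], 0.55)]
brush [([400.0, -355.0, 0.0], 0.96)]
brush_tip []
cup_l [([594.0, 262.0, 3.0], 0.89), ([438.0, 54.0, 4.0], 0.78), ([628.0, -267.0, 2.0], 0.74)]
cup_m [([594.0, 262.0, 3.0], 0.89), ([438.0, 54.0, 4.0], 0.78), ([628.0, -267.0, 2.0], 0.74)]
cup_s [([594.0, 262.0, 3.0], 0.89), ([438.0, 54.0, 4.0], 0.78), ([628.0, -267.0, 2.0], 0.74)]
flask [([551.0, 49.0, 6.0], 0.65), ([488.0, -18.0, -1.0], 0.38)]
bottle_a [([606.0, 421.0, 2.0], 0.91), ([741.0, 96.0, -0.0], 0.72)]
carton [([606.0, -420.0, 2.0], 0.66), ([416.0, 309.0, -1.0], 0.39)]
```

View pics/top.png

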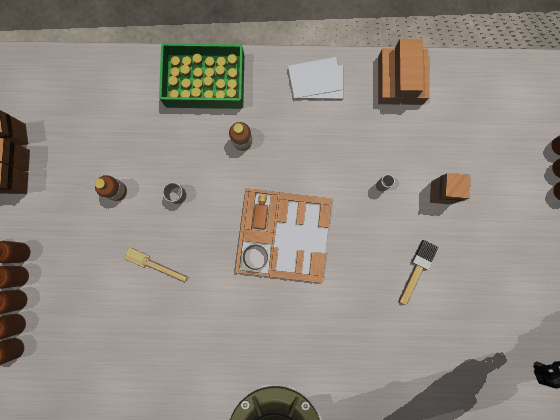

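Run:
```python
from h import *
st=manip.state(); q=st["tool_rot"]; R=Ro.from_quat(np.r_[q[1:],q[0]]).as_matrix(); print("R",R.round(3).tolist())
d=np.load("top.npz"); W=d["W"]; px=d["px"]; hsv=cv2.cvtColor(px,cv2.COLOR_BGR2HSV)
print("table z",np.nanmedian(W[340:380,100:200,2]))
def box(n,c,r,zlo,zhi=300):
    m=(np.hypot(W[...,0]-c[0],W[...,1]-c[1])<r)&(W[...,2]>zlo)&(W[...,2]<zhi)
    P=W[m]; b=cv2.minAreaRect(P[:,:2].astype(np.float32)); print(n,m.sum(),"rect",np.round(b[0],1),np.round(b[1],1),round(b[2],1),"zmax",np.percentile(P[:,2],98).round(1)); return P
for n,c,r in [("spat",(413,308),110),("brush",(400,-355),110),("brush",(440,-370),130)]:
    P=box(n,c,r,3)
    C=P[:,:2].mean(0); u=np.linalg.svd(P[:,:2]-C,full_matrices=0)[2][0]; t=(P[:,:2]-C)@u
    w=(P[:,:2]-C)@[-u[1],u[0]]
    print(C.round(1),u.round(3),t.min(),t.max(),"width lo/hi",np.ptp(w[t<-40]),np.ptp(w[t>40]))
box("tray",(490,-19),170,9,40)
box("cupm",(594,262),50,50);box("cups",(628,-267),45,70);box("cupl",(438,54),40,42)
```

```text
R [[0.0, 0.38, -0.925], [0.0, -0.925, -0.38], [-1.0, -0.0, -0.0]]
table z -0.9532463575044113
spat 924 rect [415.7 307.3] [214.9 209.4] 66.4 zmax 16.4
[416.1 312.9] [0.463 0.886] -113.81866878547517 102.51284626733292 width lo/hi 186.6405942890786 188.01605184813207
brush 1224 rect [ 400.2 -355.4] [217.5 207.7] 58.3 zmax 20.4
[ 409.7 -356.3] [-0.887  0.461] -96.02667730351425 114.54607527464967 width lo/hi 187.64310282013668 198.51375723417226
brush 1428 rect [ 439.8 -369.7] [258.1 248.3] 38.7 zmax 20.0
[ 427.1 -363.2] [-0.905  0.426] -144.51315656124572 114.73594516292991 width lo/hi 241.21883585421511 217.99455124160605
tray 4168 rect [491.8 -42.2] [275.7 216.8] 84.0 zmax 32.2
cupm 121 rect [594.4 259.7] [48.5 47.8] 22.0 zmax 69.4
cups 82 rect [ 626.5 -267.9] [32.5 31.8] 19.1 zmax 86.8
cupl 112 rect [436.9  53.8] [64.2 64.4] 1.3 zmax 55.3
```

Emit:
{"api": "drive_tool", "payload": {"series": [{"dx": -0.005,"dy": -0.012,"dz": -0.012},{"dx": -0.005,"dy": -0.0236,"dz": -0.0243},{"dx": -0.005,"dy": -0.0236,"dz": -0.0243},{"dx": -0.005,"dy": -0.0236,"dz": -0.0243},{"dx": -0.005,"dy": -0.0236,"dz": -0.0243},{"dx": -0.005,"dy": -0.0236,"dz": -0.0243},{"dx": -0.005,"dy": -0.0236,"dz": -0.0243},{"dx": -0.005,"dy": -0.0236,"dz": -0.0243},{"dx": -0.005,"dy": -0.0236,"dz": -0.0243},{"dx": -0.005,"dy": -0.0236,"dz": -0.0243},{"dx": -0.005,"dy": -0.0236,"dz": -0.0243},{"dx": -0.005,"dy": -0.0236,"dz": -0.0243},{"dx": -0.005,"dy": -0.0236,"dz": -0.0243},{"dx": -0.005,"dy": -0.0236,"dz": -0.0243},{"dx": -0.005,"dy": -0.0236,"dz": -0.0243},{"dx": -0.005,"dy": -0.0236,"dz": -0.0243},{"dx": -0.005,"dy": -0.0236,"dz": -0.0243},{"dx": -0.005,"dy": -0.0236,"dz": -0.0243},{"dx": 0,"dy": -0.0114,"dz": -0.012},{"dx": 0}], "force": 40}}

```text
invalid input at $.series[0]: expected keys dx, dy, dz, wx, wy, wz, fingers
```

```bash
cat >> h.py <<'E'
def wrist(name):
    st=manip.state(); s=optics.snapshot("wrist"); s["st"]=st; W=cloud(s)
    cv2.imwrite(f"pics/{name}.png",s["pixels"]); np.savez(f"{name}.npz",W=W,px=s["pixels"])
    return st,s,W
def show(st=None):
    st=st or manip.state(); q=st["tool_rot"]; R=Ro.from_quat(np.r_[q[1:],q[0]]).as_matrix()
    print("t",round(st["clock"],2),"pos",st["eef_pos"].round(1),"yaw",round(np.arctan2(R[1,1],R[0,1]),4),"tilt",R[:2,0].round(4),"j",st["joint_positions"].round(2),"F",st["wrist_force"].round(1),"gap",round(st["finger_gap"],1))
    return R
def to(x,y,z,yaw,st=None):
    "total tool-axis move (shift made before the turn)"
    st=st or manip.state(); R=show(st); d=R.T@(np.array([x,y,z])-st["eef_pos"])
    dy=(yaw-np.arctan2(R[1,1],R[0,1])+np.pi)%(2*np.pi)-np.pi
    print("-> dx,dy,dz mm",d.round(1),"wx",round(-dy,4))
E
python3 - <<'E'
from h import *
st,s,W=wrist("w_tray"); show(st)
for n in ["tray","seat_spatula","seat_brush","seat_cup","cup_l"]:
    print(n,[(np.round(d["at"],1).tolist(),round(d["confidence"],2)) for d in optics.mark_of(s,n)[:3]])
E
```

```text
t 0.75 pos [ 237.5 -578.1  231.3] yaw -1.1811 tilt [0.     0.0001] j [ 1.29  0.51 -0.24  1.5   0.13  1.15 -0.15] F [-0.3  0.4  0.1] gap 85.7
tray []
seat_spatula []
seat_brush []
seat_cup []
cup_l []
```

View pics/w_tray.png

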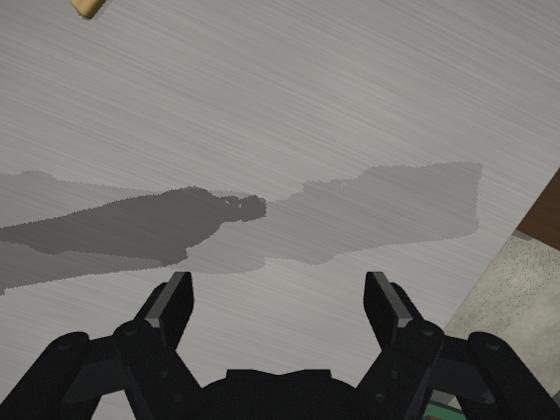

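Emit:
{"api": "drive_tool", "payload": {"series": [{"dx": -0.005,"dy": -0.012,"dz": -0.012,"wx": 0,"wy": 0,"wz": 0,"fingers": -1},{"dx": -0.005,"dy": -0.0236,"dz": -0.0243,"wx": 0,"wy": 0,"wz": 0,"fingers": -1},{"dx": -0.005,"dy": -0.0236,"dz": -0.0243,"wx": 0,"wy": 0,"wz": 0,"fingers": -1},{"dx": -0.005,"dy": -0.0236,"dz": -0.0243,"wx": 0,"wy": 0,"wz": 0,"fingers": -1},{"dx": -0.005,"dy": -0.0236,"dz": -0.0243,"wx": 0,"wy": 0,"wz": 0,"fingers": -1},{"dx": -0.005,"dy": -0.0236,"dz": -0.0243,"wx": 0,"wy": 0,"wz": 0,"fingers": -1},{"dx": -0.005,"dy": -0.0236,"dz": -0.0243,"wx": 0,"wy": 0,"wz": 0,"fingers": -1},{"dx": -0.005,"dy": -0.0236,"dz": -0.0243,"wx": 0,"wy": 0,"wz": 0,"fingers": -1},{"dx": -0.005,"dy": -0.0236,"dz": -0.0243,"wx": 0,"wy": 0,"wz": 0,"fingers": -1},{"dx": -0.005,"dy": -0.0236,"dz": -0.0243,"wx": 0,"wy": 0,"wz": 0,"fingers": -1},{"dx": -0.005,"dy": -0.0236,"dz": -0.0243,"wx": 0,"wy": 0,"wz": 0,"fingers": -1},{"dx": -0.005,"dy": -0.0236,"dz": -0.0243,"wx": 0,"wy": 0,"wz": 0,"fingers": -1},{"dx": -0.005,"dy": -0.0236,"dz": -0.0243,"wx": 0,"wy": 0,"wz": 0,"fingers": -1},{"dx": -0.005,"dy": -0.0236,"dz": -0.0243,"wx": 0,"wy": 0,"wz": 0,"fingers": -1},{"dx": -0.005,"dy": -0.0236,"dz": -0.0243,"wx": 0,"wy": 0,"wz": 0,"fingers": -1},{"dx": -0.005,"dy": -0.0236,"dz": -0.0243,"wx": 0,"wy": 0,"wz": 0,"fingers": -1},{"dx": -0.005,"dy": -0.0236,"dz": -0.0243,"wx": 0,"wy": 0,"wz": 0,"fingers": -1},{"dx": -0.005,"dy": -0.0236,"dz": -0.0243,"wx": 0,"wy": 0,"wz": 0,"fingers": -1},{"dx": 0,"dy": -0.0114,"dz": -0.012,"wx": 0,"wy": 0,"wz": 0,"fingers": -1},{"dx": 0,"dy": 0,"dz": 0,"wx": 0,"wy": 0,"wz": 0,"fingers": -1}], "force": 40}}

```text
clock: 2.72
eef_pos: [481.7, -14.6, 321.8]
tool_rot: [0.139, 0.694, 0.14, -0.692]
wrist_force: [-0.2, 0.6, -0.2]
finger_gap: 85.2
```

Run:
```python
from h import *
st,s,W=wrist("w_tray"); show(st); print(s["T_tool_cam"].round(3).tolist())
for n in ["tray","seat_spatula","seat_brush","seat_cup","cup_l"]:
    print(n,[(np.round(d["at"],1).tolist(),round(d["confidence"],2)) for d in optics.mark_of(s,n)[:3]])
```

```text
t 2.72 pos [481.7 -14.6 321.8] yaw -1.1744 tilt [0.0019 0.0023] j [ 0.4   0.24 -0.54  1.7   0.12  1.24 -1.34] F [-0.2  0.6 -0.2] gap 85.2
[[-0.001, -0.324, 0.946, -142.341], [1.0, -0.0, 0.001, -0.871], [-0.0, 0.946, 0.324, -83.625], [0.0, 0.0, 0.0, 1.0]]
tray [([493.2, -20.4, -3.9], 0.84)]
seat_spatula [([487.2, -77.2, 3.3], 0.67), ([551.6, 48.7, 4.9], 0.36)]
seat_brush [([492.1, -28.6, 5.8], 0.8)]
seat_cup []
cup_l [([624.5, -266.3, -0.6], 0.98), ([435.9, 57.7, 10.0], 0.9), ([593.6, 264.0, -1.4], 0.79)]
```

View pics/w_tray.png

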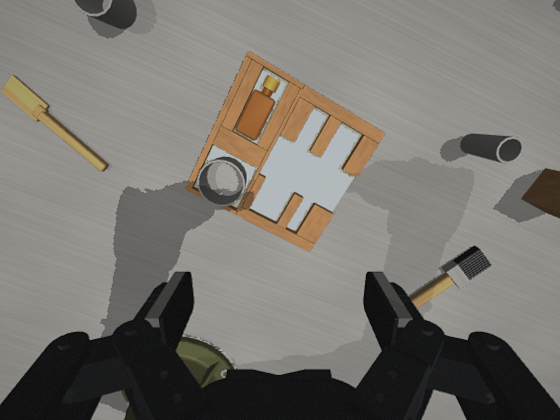

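```bash
cat >> h.py <<'E'
def onplane(s,uv,z0):
    "pixels -> world at height z0, by rays"
    K=s["K"]; uv=np.asarray(uv,float); r=np.c_[(uv[:,0]-K[0,2])/K[0,0],(uv[:,1]-K[1,2])/K[1,1],np.ones(len(uv))]
    if "R" in s: D=r@s["R"]; o=-s["R"].T@s["t"]
    else:
        q=s["st"]["tool_rot"]; R=Ro.from_quat(np.r_[q[1:],q[0]]).as_matrix(); T=s["T_tool_cam"]
        D=r@T[:3,:3].T@R.T; o=R@T[:3,3]+s["st"]["eef_pos"]
    return o+D*((z0-o[2])/D[:,2])[:,None]
def comp(s,lo,hi,seed_xy,z0,rad):
    "mask by hsv, keep pixels whose plane point is within rad of seed, largest component"
    m=cv2.inRange(cv2.cvtColor(s["pixels"],cv2.COLOR_BGR2HSV),np.array(lo),np.array(hi))
    v,u=np.nonzero(m); P=onplane(s,np.c_[u,v],z0); k=np.hypot(P[:,0]-seed_xy[0],P[:,1]-seed_xy[1])<rad
    m[:]=0; m[v[k],u[k]]=255
    n,l,st,_=cv2.connectedComponentsWithStats(m); i=1+np.argmax(st[1:,4]); v,u=np.nonzero(l==i)
    return np.c_[u,v],onplane(s,np.c_[u,v],z0)
def axis(P):
    Q=P[:,:2].astype(np.float32); b=cv2.minAreaRect(Q); c=cv2.boxPoints(b); a,d=c[1]-c[0],c[2]-c[1]
    L=a if np.hypot(*a)>np.hypot(*d) else d
    return np.array(b[0]),np.array(b[1]),np.degrees(np.arctan2(L[1],L[0]))
E
python3 - <<'E'
from h import *
hs=cv2.cvtColor(cv2.imread("pics/w_tray.png"),cv2.COLOR_BGR2HSV)
for n,(u,v) in {"tray":(245,75),"handle":(85,150),"blade":(20,92),"brushhandle":(430,292),"table":(150,30),"floor":(300,165)}.items(): print(n,hs[v,u])
st,s,W=wrist("w_tray2")
for lo in [(5,90,60),(5,110,60)]:
  for z0 in (19,0):
    uv,P=comp(s,lo,(22,255,255),(490,-20),z0,190); c,wh,a=axis(P); print("tray",z0,len(P),c.round(1),wh.round(1),a.round(2), (a+90)%90)
    print(onplane(s,cv2.boxPoints(cv2.minAreaRect(uv.astype(np.float32))),z0)[:,:2].round(1).tolist())
for z0 in (14,6):
    uv,P=comp(s,(15,70,60),(35,255,255),(413,308),z0,120); c,wh,a=axis(P); print("spat",z0,len(P),c.round(1),wh.round(1),a.round(2))
E
```

```text
tray [ 14 133 176]
handle [ 21 114 175]
blade [ 25 103 164]
brushhandle [ 19 121 166]
table [ 25  12 131]
floor [101  15 189]
tray 19 11733 [494. -14.] [221.2 214.6] 84.0 84.00459
[[403.7, 131.1], [611.9, 83.9], [589.4, -134.9], [357.0, -117.5]]
tray 0 11733 [491.3 -15.1] [230.7 223.7] 84.0 84.00458
[[397.1, 136.2], [614.3, 87.0], [590.8, -141.2], [348.5, -123.0]]
tray 19 11400 [493.8 -13.9] [220.1 214.1] 84.07 84.06575
[[403.8, 131.4], [611.7, 84.0], [588.9, -134.3], [356.9, -116.5]]
tray 0 11400 [491.1 -15. ] [229.5 223.3] 84.07 84.06575
[[397.2, 136.5], [614.0, 87.1], [590.3, -140.6], [348.3, -122.0]]
spat 14 1912 [414.7 303.1] [165.8  32.4] 67.24
spat 6 1912 [412.2 308.3] [168.8  33. ] 67.24
```

Run:
```python
from h import *
to(413,306,180,-0.398)
s=optics.snapshot("top")
for z0 in (19,0):
    uv,P=comp(s,(5,90,60),(22,255,255),(490,-20),z0,190); c,wh,a=axis(P); print("tray",z0,len(P),c.round(1),wh.round(1),a.round(2))
st,s,W=wrist("w_tray2")
uv,P=comp(s,(5,90,60),(22,255,255),(490,-20),19,190); c,wh,a=axis(P); print("tray",z0,len(P),c.round(1),wh.round(1),a.round(2))
```

```text
t 3.07 pos [480.1 -20.6 321.2] yaw -1.1833 tilt [-0.0002 -0.0005] j [ 0.41  0.23 -0.53  1.7   0.13  1.24 -1.34] F [-0.3 -0.2  1.3] gap 85.1
-> dx,dy,dz mm [ 141.1 -327.8  -61.3] wx -0.7853
tray 19 571 [497.2  86.8] [221.8  64.2] 8.5
tray 0 571 [498.2  88.1] [225.   65.2] 8.5
tray 0 11709 [493.9 -14. ] [221.3 214.6] 84.03
```

Emit:
{"api": "drive_tool", "payload": {"series": [{"dx": 0.006,"dy": -0.0328,"dz": -0.0061,"wx": 0,"wy": 0,"wz": 0,"fingers": -1},{"dx": 0.006,"dy": -0.0328,"dz": -0.0061,"wx": 0,"wy": 0,"wz": 0,"fingers": -1},{"dx": 0.006,"dy": -0.0328,"dz": -0.0061,"wx": 0,"wy": 0,"wz": 0,"fingers": -1},{"dx": 0.006,"dy": -0.0328,"dz": -0.0061,"wx": 0,"wy": 0,"wz": 0,"fingers": -1},{"dx": 0.006,"dy": -0.0328,"dz": -0.0061,"wx": 0,"wy": 0,"wz": 0,"fingers": -1},{"dx": 0.006,"dy": -0.0328,"dz": -0.0061,"wx": 0,"wy": 0,"wz": 0,"fingers": -1},{"dx": 0.006,"dy": -0.0328,"dz": -0.0061,"wx": 0,"wy": 0,"wz": 0,"fingers": -1},{"dx": 0.006,"dy": -0.0328,"dz": -0.0061,"wx": 0,"wy": 0,"wz": 0,"fingers": -1},{"dx": 0.006,"dy": -0.0328,"dz": -0.0061,"wx": 0,"wy": 0,"wz": 0,"fingers": -1},{"dx": 0.006,"dy": -0.0328,"dz": -0.0061,"wx": 0,"wy": 0,"wz": 0,"fingers": -1},{"dx": 0.01,"dy": 0,"dz": 0,"wx": -0.0982,"wy": 0,"wz": 0,"fingers": -1},{"dx": 0.01,"dy": 0,"dz": 0,"wx": -0.0982,"wy": 0,"wz": 0,"fingers": -1},{"dx": 0.01,"dy": 0,"dz": 0,"wx": -0.0982,"wy": 0,"wz": 0,"fingers": -1},{"dx": 0.01,"dy": 0,"dz": 0,"wx": -0.0982,"wy": 0,"wz": 0,"fingers": -1},{"dx": 0.01,"dy": 0,"dz": 0,"wx": -0.0982,"wy": 0,"wz": 0,"fingers": -1},{"dx": 0.01,"dy": 0,"dz": 0,"wx": -0.0982,"wy": 0,"wz": 0,"fingers": -1},{"dx": 0.01,"dy": 0,"dz": 0,"wx": -0.0982,"wy": 0,"wz": 0,"fingers": -1},{"dx": 0.01,"dy": 0,"dz": 0,"wx": -0.0982,"wy": 0,"wz": 0,"fingers": -1},{"dx": 0,"dy": 0,"dz": 0,"wx": 0,"wy": 0,"wz": 0,"fingers": -1},{"dx": 0,"dy": 0,"dz": 0,"wx": 0,"wy": 0,"wz": 0,"fingers": -1}]}}

```text
clock: 4.83
eef_pos: [412.3, 306.8, 181.0]
tool_rot: [-0.391, -0.589, -0.391, 0.59]
wrist_force: [0.2, 0.3, 0.5]
finger_gap: 85.4
```

Run:
```python
from h import *
st,s,W=wrist("w_sp"); show(st)
for z0 in (14,6):
    uv,P=comp(s,(15,70,60),(35,255,255),(413,306),z0,130); c,wh,a=axis(P); print("spat",z0,len(P),c.round(1),wh.round(1),a.round(2))
for n in ["spatula","spatula_tip"]: print(n,[(np.round(d["at"],1).tolist(),round(d["confidence"],2)) for d in optics.mark_of(s,n)[:2]])
t=optics.snapshot("top"); 
uv,P=comp(t,(15,70,60),(35,255,255),(413,306),6,130); c,wh,a=axis(P); print("spat top (arm in way?)",c.round(1),wh.round(1),a.round(2))
t["pixels"]=cv2.imread("pics/top.png")
uv,P=comp(t,(5,90,60),(22,255,255),(490,-20),19,190); c,wh,a=axis(P); print("tray top",len(P),c.round(1),wh.round(1),a.round(2))
uv,P=comp(t,(15,70,60),(35,255,255),(413,306),10,130); c,wh,a=axis(P); print("spat top",c.round(1),wh.round(1),a.round(2))
to(413,306,4,-0.398)
```

```text
t 4.83 pos [412.3 306.8 181. ] yaw -0.3991 tilt [-0.0012 -0.0004] j [-0.13  0.48 -0.83  1.86  0.42  0.99 -1.54] F [0.2 0.3 0.5] gap 85.4
spat 14 2978 [410.7 310. ] [167.8  30.7] 66.81
spat 6 2978 [409.8 308.1] [172.1  31.5] 66.81
spatula [([409.2, 310.4, 0.1], 0.65)]
spatula_tip [([441.8, 383.9, -0.2], 0.85)]
spat top (arm in way?) [349.3 383.4] [155.8  68.6] 57.0
tray top 3637 [494.1 -15.7] [221.2 215.3] 83.96
spat top [412.1 306.7] [168.2  31.8] 67.13
t 5.03 pos [412.5 307.5 182. ] yaw -0.3976 tilt [0.0011 0.0006] j [-0.13  0.48 -0.83  1.86  0.42  0.99 -1.54] F [-0.5 -0.1 -0.7] gap 85.3
-> dx,dy,dz mm [178.    0.9   1.4] wx 0.0004
```

View pics/w_sp.png

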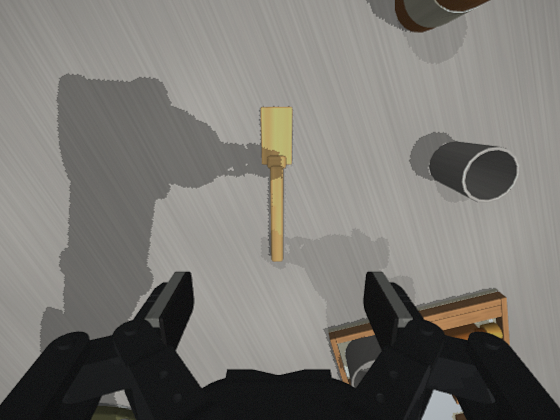

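Emit:
{"api": "drive_tool", "payload": {"series": [{"dx": 0.015,"dy": -0.0016,"dz": -0.0004,"wx": 0,"wy": 0,"wz": 0,"fingers": -1},{"dx": 0.03,"dy": 0,"dz": 0,"wx": 0,"wy": 0,"wz": 0,"fingers": -1},{"dx": 0.035,"dy": 0,"dz": 0,"wx": 0,"wy": 0,"wz": 0,"fingers": -1},{"dx": 0.035,"dy": 0,"dz": 0,"wx": 0,"wy": 0,"wz": 0,"fingers": -0.2},{"dx": 0.03,"dy": 0,"dz": 0,"wx": 0,"wy": 0,"wz": 0,"fingers": -0.2},{"dx": 0.018,"dy": 0,"dz": 0,"wx": 0,"wy": 0,"wz": 0,"fingers": -0.2},{"dx": 0.01,"dy": 0,"dz": 0,"wx": 0,"wy": 0,"wz": 0,"fingers": -0.2},{"dx": 0.0044,"dy": 0,"dz": 0,"wx": 0,"wy": 0,"wz": 0,"fingers": -0.2},{"dx": 0,"dy": 0,"dz": 0,"wx": 0,"wy": 0,"wz": 0,"fingers": -0.2}], "force": 40}}

```text
clock: 5.78
eef_pos: [411.0, 308.6, 3.9]
tool_rot: [0.392, 0.589, 0.392, -0.589]
wrist_force: [-0.4, 0.4, 0.9]
finger_gap: 51.2
```

Emit:
{"api": "drive_tool", "payload": {"series": [{"dx": 0,"dy": 0,"dz": 0,"wx": 0,"wy": 0,"wz": 0,"fingers": 1},{"dx": 0,"dy": 0,"dz": 0,"wx": 0,"wy": 0,"wz": 0,"fingers": 1},{"dx": 0,"dy": 0,"dz": 0,"wx": 0,"wy": 0,"wz": 0,"fingers": 1},{"dx": 0,"dy": 0,"dz": 0,"wx": 0,"wy": 0,"wz": 0,"fingers": 1},{"dx": 0,"dy": 0,"dz": 0,"wx": 0,"wy": 0,"wz": 0,"fingers": 1},{"dx": 0,"dy": 0,"dz": 0,"wx": 0,"wy": 0,"wz": 0,"fingers": 1}], "force": 40}}

```text
clock: 6.28
eef_pos: [411.6, 308.7, 5.2]
tool_rot: [0.392, 0.589, 0.392, -0.588]
wrist_force: [0.0, -1.0, 6.1]
finger_gap: 12.8
```

Emit:
{"api": "drive_tool", "payload": {"series": [{"dx": -0.015,"dy": 0,"dz": 0,"wx": 0,"wy": 0,"wz": 0,"fingers": 1},{"dx": -0.03,"dy": 0,"dz": 0,"wx": 0,"wy": 0,"wz": 0,"fingers": 1},{"dx": -0.035,"dy": 0,"dz": 0,"wx": 0,"wy": 0,"wz": 0,"fingers": 1},{"dx": -0.02,"dy": 0.0094,"dz": 0.0149,"wx": 0,"wy": 0,"wz": 0,"fingers": 1},{"dx": 0,"dy": 0.0184,"dz": 0.0275,"wx": 0,"wy": 0,"wz": 0,"fingers": 1},{"dx": 0,"dy": 0.0184,"dz": 0.0275,"wx": 0,"wy": 0,"wz": 0,"fingers": 1},{"dx": 0,"dy": 0.0184,"dz": 0.0275,"wx": 0,"wy": 0,"wz": 0,"fingers": 1},{"dx": 0,"dy": 0.0184,"dz": 0.0275,"wx": 0,"wy": 0,"wz": 0,"fingers": 1},{"dx": 0,"dy": 0.0184,"dz": 0.0275,"wx": 0,"wy": 0,"wz": 0,"fingers": 1},{"dx": 0,"dy": 0.0184,"dz": 0.0275,"wx": 0,"wy": 0,"wz": 0,"fingers": 1},{"dx": 0,"dy": 0.0184,"dz": 0.0275,"wx": 0,"wy": 0,"wz": 0,"fingers": 1},{"dx": 0,"dy": 0.0184,"dz": 0.0275,"wx": 0,"wy": 0,"wz": 0,"fingers": 1},{"dx": 0,"dy": 0.0184,"dz": 0.0275,"wx": 0,"wy": 0,"wz": 0,"fingers": 1},{"dx": 0,"dy": 0.0184,"dz": 0.0275,"wx": 0,"wy": 0,"wz": 0,"fingers": 1},{"dx": 0,"dy": 0.0184,"dz": 0.0275,"wx": 0,"wy": 0,"wz": 0,"fingers": 1},{"dx": 0,"dy": 0.0093,"dz": 0.0125,"wx": 0,"wy": 0,"wz": 0,"fingers": 1}]}}

```text
clock: 7.62
eef_pos: [487.9, -86.5, 104.1]
tool_rot: [-0.391, -0.589, -0.39, 0.59]
wrist_force: [-0.1, -0.2, -1.2]
finger_gap: 12.6
```

Emit:
{"api": "drive_tool", "payload": {"series": [{"dx": 0,"dy": 0,"dz": 0,"wx": 0.077,"wy": 0,"wz": 0,"fingers": 1},{"dx": 0,"dy": 0,"dz": 0,"wx": 0.12,"wy": 0,"wz": 0,"fingers": 1},{"dx": 0,"dy": 0,"dz": 0,"wx": 0.12,"wy": 0,"wz": 0,"fingers": 1},{"dx": 0,"dy": 0,"dz": 0,"wx": 0.12,"wy": 0,"wz": 0,"fingers": 1},{"dx": 0,"dy": 0,"dz": 0,"wx": 0.12,"wy": 0,"wz": 0,"fingers": 1},{"dx": 0,"dy": 0,"dz": 0,"wx": 0.12,"wy": 0,"wz": 0,"fingers": 1},{"dx": 0,"dy": 0,"dz": 0,"wx": 0.12,"wy": 0,"wz": 0,"fingers": 1},{"dx": 0,"dy": 0,"dz": 0,"wx": 0.12,"wy": 0,"wz": 0,"fingers": 1},{"dx": 0,"dy": 0,"dz": 0,"wx": 0.12,"wy": 0,"wz": 0,"fingers": 1},{"dx": 0,"dy": 0,"dz": 0,"wx": 0.12,"wy": 0,"wz": 0,"fingers": 1},{"dx": 0,"dy": 0,"dz": 0,"wx": 0.12,"wy": 0,"wz": 0,"fingers": 1},{"dx": 0,"dy": 0,"dz": 0,"wx": 0,"wy": 0,"wz": 0,"fingers": 1},{"dx": 0,"dy": 0,"dz": 0,"wx": 0,"wy": 0,"wz": 0,"fingers": 1}]}}

```text
clock: 8.7
eef_pos: [488.0, -81.2, 104.4]
tool_rot: [-0.034, 0.707, -0.035, -0.706]
wrist_force: [0.3, 0.3, -0.8]
finger_gap: 12.9
```

Run:
```python
from h import *
st,s,W=wrist("w_pl"); show(st)
for n in ["spatula","spatula_tip","seat_spatula","seat_brush","tray"]: print(n,[(np.round(d["at"],1).tolist(),round(d["confidence"],2)) for d in optics.mark_of(s,n)[:2]])
to(487.1,-81.1,9.5,-1.6755)
```

```text
t 8.7 pos [488.  -81.2 104.4] yaw -1.6686 tilt [ 0.0008 -0.0005] j [ 0.42  0.48 -0.44  2.01  0.31  0.71 -1.88] F [ 0.3  0.3 -0.8] gap 12.9
spatula [([481.7, -77.8, 100.2], 0.76), ([572.2, -94.4, 101.5], 0.37)]
spatula_tip [([574.4, -91.4, 99.1], 0.85)]
seat_spatula []
seat_brush [([490.3, -28.7, 9.4], 0.6)]
tray [([491.6, -17.6, 0.4], 0.69)]
t 9.0 pos [487.8 -81.4 103.9] yaw -1.6713 tilt [-0.0001  0.0002] j [ 0.42  0.48 -0.44  2.01  0.31  0.71 -1.88] F [ 0.4  0.1 -1.3] gap 12.4
-> dx,dy,dz mm [94.4 -0.2  0.8] wx 0.0042
```

View pics/w_pl.png

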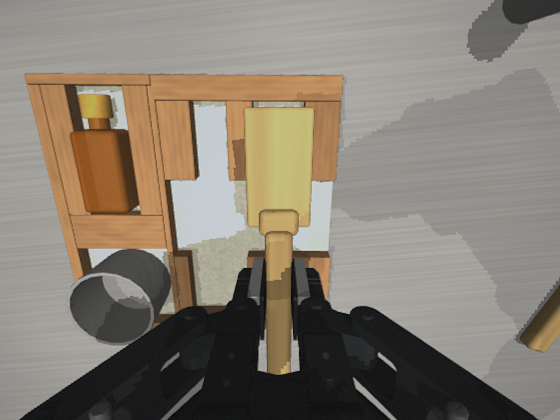

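```bash
cat >> h.py <<'E'
TR=np.array([494,-15.5,-.1047])
def tray(P):
    c,s_=np.cos(TR[2]),np.sin(TR[2]); d=np.asarray(P)[:,:2]-TR[:2]; return np.c_[d[:,0]*c+d[:,1]*s_,-d[:,0]*s_+d[:,1]*c].round(1)
def untray(x,y):
    c,s_=np.cos(TR[2]),np.sin(TR[2]); return (TR[0]+x*c-y*s_, TR[1]+x*s_+y*c)
E
python3 - <<'E'
from h import *
st=manip.state(); s=optics.snapshot("wrist"); s["st"]=st
print("z19: slotL,slotR(end corners; expect 91,-47/-85), outer corner 108,-111 ; 108,111; right edge -111")
print(tray(onplane(s,[(251,101),(312,101),(342,76),(27,75),(331,250)],19)).tolist())
print("blade tip corners (tray)",tray(onplane(s,[(246,107),(313,107)],st["eef_pos"][2]-4+6)).tolist(), "tcp",tray([st["eef_pos"]]))
uv,P=comp(s,(5,110,60),(17,255,255),(494,-15),19,190)
E
```

```text
z19: slotL,slotR(end corners; expect 91,-47/-85), outer corner 108,-111 ; 108,111; right edge -111
[[89.6, -45.8], [89.8, -89.1], [106.2, -109.2], [105.8, 108.7], [-26.9, -109.7]]
blade tip corners (tray) [[85.0, -50.9], [85.1, -80.5]] tcp [[  0.8 -66.2]]
```

Emit:
{"api": "drive_tool", "payload": {"series": [{"dx": 0.015,"dy": 0,"dz": 0.0008,"wx": 0.004,"wy": 0,"wz": 0,"fingers": 1},{"dx": 0.025,"dy": 0,"dz": 0,"wx": 0,"wy": 0,"wz": 0,"fingers": 1},{"dx": 0.02,"dy": 0,"dz": 0,"wx": 0,"wy": 0,"wz": 0,"fingers": 1},{"dx": 0.012,"dy": 0,"dz": 0,"wx": 0,"wy": 0,"wz": 0,"fingers": 1},{"dx": 0.008,"dy": 0,"dz": 0,"wx": 0,"wy": 0,"wz": 0,"fingers": 1},{"dx": 0.006,"dy": 0,"dz": 0,"wx": 0,"wy": 0,"wz": 0,"fingers": 1},{"dx": 0.005,"dy": 0,"dz": 0,"wx": 0,"wy": 0,"wz": 0,"fingers": 1},{"dx": 0.003,"dy": 0,"dz": 0,"wx": 0,"wy": 0,"wz": 0,"fingers": 1},{"dx": 0,"dy": 0,"dz": 0,"wx": 0,"wy": 0,"wz": 0,"fingers": 1}]}}

```text
clock: 9.8
eef_pos: [487.4, -81.2, 10.4]
tool_rot: [-0.037, 0.706, -0.037, -0.706]
wrist_force: [-0.0, -0.0, -0.1]
finger_gap: 12.6
```

Emit:
{"api": "drive_tool", "payload": {"series": [{"dx": 0.001,"dy": 0,"dz": 0,"wx": 0,"wy": 0,"wz": 0,"fingers": 0.2},{"dx": 0,"dy": 0,"dz": 0,"wx": 0,"wy": 0,"wz": 0,"fingers": 0.2},{"dx": 0,"dy": 0,"dz": 0,"wx": 0,"wy": 0,"wz": 0,"fingers": 0.2},{"dx": -0.015,"dy": 0,"dz": 0,"wx": 0,"wy": 0,"wz": 0,"fingers": 0.2},{"dx": -0.035,"dy": 0,"dz": 0,"wx": 0,"wy": 0,"wz": 0,"fingers": 0.2},{"dx": -0.04,"dy": 0,"dz": 0,"wx": 0,"wy": 0,"wz": 0,"fingers": -1},{"dx": -0.04,"dy": 0,"dz": 0,"wx": 0,"wy": 0,"wz": 0,"fingers": -1},{"dx": -0.03,"dy": 0,"dz": 0,"wx": 0,"wy": 0,"wz": 0,"fingers": -1},{"dx": -0.01,"dy": 0,"dz": 0,"wx": 0,"wy": 0,"wz": 0,"fingers": -1}]}}

```text
clock: 10.55
eef_pos: [489.1, -81.2, 183.6]
tool_rot: [-0.037, 0.709, -0.038, -0.704]
wrist_force: [0.3, -0.2, 1.3]
finger_gap: 80.2
```

Run:
```python
from h import *
st,s,W=wrist("w_after"); 
uv,P=comp(s,(18,70,60),(35,255,255),untray(0,-66),16,110); T=tray(P); print("spat tray-frame x",T[:,0].min(),T[:,0].max(),"y",T[:,1].min(),T[:,1].max())
c,wh,a=axis(P); print("spat",tray([c]),wh.round(1),a.round(2))
W2=W[uv[:,1],uv[:,0]]; t2=tray(W2); b=t2[:,0]>45; print("z blade",np.nanmedian(W2[b,2]),"handle",np.nanmedian(W2[t2[:,0]<0,2]))
t=optics.snapshot("top"); t["pixels"]=cv2.imread("pics/top.png")
hs=cv2.cvtColor(t["pixels"],cv2.COLOR_BGR2HSV); print(hs[285,411],hs[262,420],hs[246,428])
uv,P=comp(t,(13,70,50),(35,255,255),(410,-355),16,110); c,wh,a=axis(P); print("brush handle top",len(P),c.round(1),wh.round(1),a.round(2))
uv,P=comp(t,(0,0,0),(180,255,70),(460,-375),14,70); c,wh,a=axis(P); print("bristles",len(P),c.round(1),wh.round(1),a.round(2))
to(420,-360,180,-2.0)
```

```text
spat tray-frame x -83.9 84.2 y -81.2 -49.8
spat [[  0.2 -64.6]] [ 31.1 168.4] -6.94
z blade 10.724749891018831 handle 18.534089052296252
[ 21 110 183] [ 50   4 191] [ 8 14 71]
brush handle top 358 [ 373.  -337.6] [ 21.5 104. ] -25.72
bristles 198 [ 448.7 -374.4] [43.8 64.6] -27.1
t 10.65 pos [488.3 -81.5 181. ] yaw -1.6771 tilt [ 0.0047 -0.0012] j [ 0.47  0.38 -0.49  1.91  0.23  0.9  -1.81] F [ 0.  -0.7 -0.7] gap 85.6
-> dx,dy,dz mm [  1.  284.1  38.4] wx 0.3229
```

View pics/w_after.png

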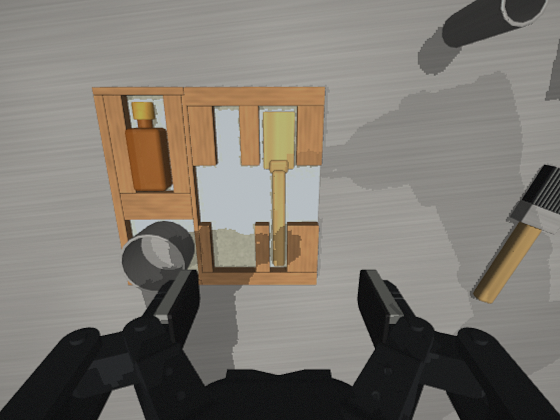

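Emit:
{"api": "drive_tool", "payload": {"series": [{"dx": 0,"dy": 0.0159,"dz": 0.0032,"wx": 0,"wy": 0,"wz": 0,"fingers": -1},{"dx": 0,"dy": 0.0309,"dz": 0.0064,"wx": 0,"wy": 0,"wz": 0,"fingers": -1},{"dx": 0,"dy": 0.0309,"dz": 0.0064,"wx": 0,"wy": 0,"wz": 0,"fingers": -1},{"dx": 0,"dy": 0.0309,"dz": 0.0064,"wx": 0,"wy": 0,"wz": 0,"fingers": -1},{"dx": 0,"dy": 0.0309,"dz": 0.0064,"wx": 0,"wy": 0,"wz": 0,"fingers": -1},{"dx": 0,"dy": 0.0309,"dz": 0.0064,"wx": 0,"wy": 0,"wz": 0,"fingers": -1},{"dx": 0,"dy": 0.0309,"dz": 0.0064,"wx": 0,"wy": 0,"wz": 0,"fingers": -1},{"dx": 0,"dy": 0.0309,"dz": 0.0064,"wx": 0,"wy": 0,"wz": 0,"fingers": -1},{"dx": 0,"dy": 0.0309,"dz": 0.0064,"wx": 0,"wy": 0,"wz": 0,"fingers": -1},{"dx": 0,"dy": 0.0147,"dz": 0.003,"wx": 0,"wy": 0,"wz": 0,"fingers": -1},{"dx": 0,"dy": 0,"dz": 0,"wx": 0.115,"wy": 0,"wz": 0,"fingers": -1},{"dx": 0,"dy": 0,"dz": 0,"wx": 0.115,"wy": 0,"wz": 0,"fingers": -1},{"dx": 0,"dy": 0,"dz": 0,"wx": 0.113,"wy": 0,"wz": 0,"fingers": -1},{"dx": 0,"dy": 0,"dz": 0,"wx": 0,"wy": 0,"wz": 0,"fingers": -1},{"dx": 0,"dy": 0,"dz": 0,"wx": 0,"wy": 0,"wz": 0,"fingers": -1}]}}

```text
clock: 11.9
eef_pos: [400.1, -350.9, 177.3]
tool_rot: [0.156, -0.689, 0.156, 0.691]
wrist_force: [0.3, 0.7, -0.5]
finger_gap: 85.6
```

Run:
```python
from h import *
st,s,W=wrist("w_br")
uv,P=comp(s,(13,70,50),(35,255,255),(373,-338),16,110); c,wh,a=axis(P); print("handle",len(P),c.round(1),wh.round(1),a.round(2))
for n in ["brush","brush_tip"]: print(n,[(np.round(d["at"],1).tolist(),round(d["confidence"],2)) for d in optics.mark_of(s,n)[:2]])
to(402,-351.7,4,-2.02)
```

```text
handle 1578 [ 373.4 -339.3] [ 18.9 101. ] -25.93
brush [([485.6, -79.9, 1.8], 0.71), ([399.9, -353.4, -2.4], 0.6)]
brush_tip [([474.9, -386.2, 3.0], 0.89)]
t 12.05 pos [ 400.5 -351.1  178.2] yaw -2.0163 tilt [-0.0009  0.0007] j [ 0.92  0.43 -0.35  1.82  0.18  0.93 -1.53] F [ 0.2  0.9 -0.4] gap 85.6
-> dx,dy,dz mm [ 1.742e+02 -1.000e-01 -1.700e+00] wx 0.0037
```

Emit:
{"api": "drive_tool", "payload": {"series": [{"dx": 0.015,"dy": 0.0004,"dz": -0.0013,"wx": 0.004,"wy": 0,"wz": 0,"fingers": -0.4},{"dx": 0.03,"dy": 0,"dz": 0,"wx": 0,"wy": 0,"wz": 0,"fingers": -0.4},{"dx": 0.035,"dy": 0,"dz": 0,"wx": 0,"wy": 0,"wz": 0,"fingers": -0.2},{"dx": 0.035,"dy": 0,"dz": 0,"wx": 0,"wy": 0,"wz": 0,"fingers": -0.2},{"dx": 0.03,"dy": 0,"dz": 0,"wx": 0,"wy": 0,"wz": 0,"fingers": -0.2},{"dx": 0.016,"dy": 0,"dz": 0,"wx": 0,"wy": 0,"wz": 0,"fingers": -0.2},{"dx": 0.009,"dy": 0,"dz": 0,"wx": 0,"wy": 0,"wz": 0,"fingers": -0.2},{"dx": 0.004,"dy": 0,"dz": 0,"wx": 0,"wy": 0,"wz": 0,"fingers": -0.2},{"dx": 0,"dy": 0,"dz": 0,"wx": 0,"wy": 0,"wz": 0,"fingers": 1},{"dx": 0,"dy": 0,"dz": 0,"wx": 0,"wy": 0,"wz": 0,"fingers": 1},{"dx": 0,"dy": 0,"dz": 0,"wx": 0,"wy": 0,"wz": 0,"fingers": 1},{"dx": 0,"dy": 0,"dz": 0,"wx": 0,"wy": 0,"wz": 0,"fingers": 1},{"dx": 0,"dy": 0,"dz": 0,"wx": 0,"wy": 0,"wz": 0,"fingers": 1}], "force": 50}}

```text
clock: 13.13
eef_pos: [402.4, -352.9, 6.2]
tool_rot: [-0.158, 0.69, -0.159, -0.688]
wrist_force: [-0.2, 0.1, 7.4]
finger_gap: 18.6
```

Emit:
{"api": "drive_tool", "payload": {"series": [{"dx": -0.015,"dy": 0,"dz": 0,"wx": 0,"wy": 0,"wz": 0,"fingers": 1},{"dx": -0.03,"dy": 0,"dz": 0,"wx": 0,"wy": 0,"wz": 0,"fingers": 1},{"dx": -0.035,"dy": 0,"dz": 0,"wx": 0,"wy": 0,"wz": 0,"fingers": 1},{"dx": -0.02,"dy": -0.0169,"dz": 0.003,"wx": 0,"wy": 0,"wz": 0,"fingers": 1},{"dx": 0,"dy": -0.0329,"dz": 0.0058,"wx": 0,"wy": 0,"wz": 0,"fingers": 1},{"dx": 0,"dy": -0.0329,"dz": 0.0058,"wx": 0,"wy": 0,"wz": 0,"fingers": 1},{"dx": 0,"dy": -0.0329,"dz": 0.0058,"wx": 0,"wy": 0,"wz": 0,"fingers": 1},{"dx": 0,"dy": -0.0329,"dz": 0.0058,"wx": 0,"wy": 0,"wz": 0,"fingers": 1},{"dx": 0,"dy": -0.0329,"dz": 0.0058,"wx": 0,"wy": 0,"wz": 0,"fingers": 1},{"dx": 0,"dy": -0.0329,"dz": 0.0058,"wx": 0,"wy": 0,"wz": 0,"fingers": 1},{"dx": 0,"dy": -0.0329,"dz": 0.0058,"wx": 0,"wy": 0,"wz": 0,"fingers": 1},{"dx": 0,"dy": -0.0329,"dz": 0.0058,"wx": 0,"wy": 0,"wz": 0,"fingers": 1},{"dx": 0,"dy": -0.0329,"dz": 0.0058,"wx": 0,"wy": 0,"wz": 0,"fingers": 1},{"dx": 0,"dy": -0.016,"dz": 0.003,"wx": 0,"wy": 0,"wz": 0,"fingers": 1},{"dx": 0,"dy": 0,"dz": 0,"wx": -0.06,"wy": 0,"wz": 0,"fingers": 1},{"dx": 0,"dy": 0,"dz": 0,"wx": -0.12,"wy": 0,"wz": 0,"fingers": 1},{"dx": 0,"dy": 0,"dz": 0,"wx": -0.12,"wy": 0,"wz": 0,"fingers": 1},{"dx": 0,"dy": 0,"dz": 0,"wx": -0.12,"wy": 0,"wz": 0,"fingers": 1},{"dx": 0,"dy": 0,"dz": 0,"wx": -0.12,"wy": 0,"wz": 0,"fingers": 1},{"dx": 0,"dy": 0,"dz": 0,"wx": -0.12,"wy": 0,"wz": 0,"fingers": 1}]}}

```text
clock: 14.8
eef_pos: [493.3, -31.1, 105.4]
tool_rot: [0.075, 0.703, 0.075, -0.703]
wrist_force: [-0.5, -0.3, -0.8]
finger_gap: 18.4
```

Emit:
{"api": "drive_tool", "payload": {"series": [{"dx": 0,"dy": 0,"dz": 0,"wx": -0.12,"wy": 0,"wz": 0,"fingers": 1},{"dx": 0,"dy": 0,"dz": 0,"wx": -0.12,"wy": 0,"wz": 0,"fingers": 1},{"dx": 0,"dy": 0,"dz": 0,"wx": -0.12,"wy": 0,"wz": 0,"fingers": 1},{"dx": 0,"dy": 0,"dz": 0,"wx": -0.12,"wy": 0,"wz": 0,"fingers": 1},{"dx": 0,"dy": 0,"dz": 0,"wx": -0.12,"wy": 0,"wz": 0,"fingers": 1},{"dx": 0,"dy": 0,"dz": 0,"wx": -0.12,"wy": 0,"wz": 0,"fingers": 1},{"dx": 0,"dy": 0,"dz": 0,"wx": -0.12,"wy": 0,"wz": 0,"fingers": 1},{"dx": 0,"dy": 0,"dz": 0,"wx": -0.12,"wy": 0,"wz": 0,"fingers": 1},{"dx": 0,"dy": 0,"dz": 0,"wx": -0.12,"wy": 0,"wz": 0,"fingers": 1},{"dx": 0,"dy": 0,"dz": 0,"wx": -0.12,"wy": 0,"wz": 0,"fingers": 1},{"dx": 0,"dy": 0,"dz": 0,"wx": -0.12,"wy": 0,"wz": 0,"fingers": 1},{"dx": 0,"dy": 0,"dz": 0,"wx": -0.12,"wy": 0,"wz": 0,"fingers": 1},{"dx": 0,"dy": 0,"dz": 0,"wx": -0.12,"wy": 0,"wz": 0,"fingers": 1},{"dx": 0,"dy": 0,"dz": 0,"wx": -0.12,"wy": 0,"wz": 0,"fingers": 1},{"dx": 0,"dy": 0,"dz": 0,"wx": -0.12,"wy": 0,"wz": 0,"fingers": 1},{"dx": 0,"dy": 0,"dz": 0,"wx": -0.12,"wy": 0,"wz": 0,"fingers": 1},{"dx": 0,"dy": 0,"dz": 0,"wx": -0.12,"wy": 0,"wz": 0,"fingers": 1},{"dx": 0,"dy": 0,"dz": 0,"wx": -0.12,"wy": 0,"wz": 0,"fingers": 1},{"dx": 0,"dy": 0,"dz": 0,"wx": -0.12,"wy": 0,"wz": 0,"fingers": 1},{"dx": 0,"dy": 0,"dz": 0,"wx": -0.12,"wy": 0,"wz": 0,"fingers": 1}]}}

```text
clock: 16.47
eef_pos: [493.3, -31.5, 105.3]
tool_rot: [0.683, 0.184, 0.682, -0.185]
wrist_force: [0.0, -0.1, -0.4]
finger_gap: 18.4
```

Emit:
{"api": "drive_tool", "payload": {"series": [{"dx": 0,"dy": 0,"dz": 0,"wx": -0.12,"wy": 0,"wz": 0,"fingers": 1},{"dx": 0,"dy": 0,"dz": 0,"wx": -0.12,"wy": 0,"wz": 0,"fingers": 1},{"dx": 0,"dy": 0,"dz": 0,"wx": -0.12,"wy": 0,"wz": 0,"fingers": 1},{"dx": 0,"dy": 0,"dz": 0,"wx": -0.066,"wy": 0,"wz": 0,"fingers": 1},{"dx": 0,"dy": 0,"dz": 0,"wx": 0,"wy": 0,"wz": 0,"fingers": 1},{"dx": 0,"dy": 0,"dz": 0,"wx": 0,"wy": 0,"wz": 0,"fingers": 1}]}}

```text
clock: 16.97
eef_pos: [493.2, -31.3, 105.0]
tool_rot: [0.706, 0.039, 0.706, -0.039]
wrist_force: [-0.9, -0.4, -0.8]
finger_gap: 18.4
```

Run:
```python
from h import *
st,s,W=wrist("w_plb")
for n in ["brush","brush_tip","seat_brush"]: print(n,[(np.round(d["at"],1).tolist(),tray([d["at"]]).tolist(),round(d["confidence"],2)) for d in optics.mark_of(s,n)[:2]])
x,y=untray(0,-15); to(x,y,11,-.1047+np.pi/2)
```

```text
brush [([491.0, -30.0, 98.4], [[-1.5, -14.7]], 0.93)]
brush_tip [([410.1, -20.5, 99.6], [[-82.9, -13.7]], 0.74)]
seat_brush [([409.5, -21.7, 99.6], [[-83.4, -15.0]], 0.61)]
t 17.17 pos [493.3 -31.1 105.1] yaw 1.4611 tilt [ 0.0003 -0.0005] j [ 0.77  0.77 -1.29  2.    0.86  1.07  0.54] F [ 0.7 -0.5 -0.9] gap 18.5
-> dx,dy,dz mm [94.1  0.7 -1. ] wx -0.005
```

View pics/w_plb.png

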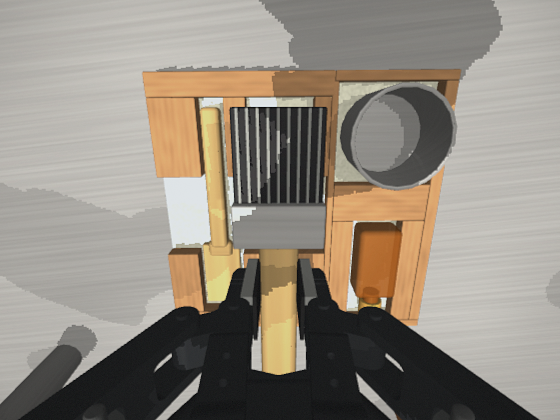

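Emit:
{"api": "drive_tool", "payload": {"series": [{"dx": 0.015,"dy": 0.0006,"dz": -0.0008,"wx": -0.004,"wy": 0,"wz": 0,"fingers": 1},{"dx": 0.025,"dy": 0,"dz": 0,"wx": 0,"wy": 0,"wz": 0,"fingers": 1},{"dx": 0.02,"dy": 0,"dz": 0,"wx": 0,"wy": 0,"wz": 0,"fingers": 1},{"dx": 0.012,"dy": 0,"dz": 0,"wx": 0,"wy": 0,"wz": 0,"fingers": 1},{"dx": 0.008,"dy": 0,"dz": 0,"wx": 0,"wy": 0,"wz": 0,"fingers": 1},{"dx": 0.006,"dy": 0,"dz": 0,"wx": 0,"wy": 0,"wz": 0,"fingers": 1},{"dx": 0.005,"dy": 0,"dz": 0,"wx": 0,"wy": 0,"wz": 0,"fingers": 1},{"dx": 0.003,"dy": 0,"dz": 0,"wx": 0,"wy": 0,"wz": 0,"fingers": 1},{"dx": 0,"dy": 0,"dz": 0,"wx": 0,"wy": 0,"wz": 0,"fingers": 1}]}}

```text
clock: 17.92
eef_pos: [492.8, -30.2, 11.4]
tool_rot: [0.706, 0.037, 0.706, -0.037]
wrist_force: [-0.2, 0.5, -0.4]
finger_gap: 18.3
```

Emit:
{"api": "drive_tool", "payload": {"series": [{"dx": 0.001,"dy": 0,"dz": 0,"wx": 0,"wy": 0,"wz": 0,"fingers": 0.15},{"dx": 0,"dy": 0,"dz": 0,"wx": 0,"wy": 0,"wz": 0,"fingers": 0.15},{"dx": 0,"dy": 0,"dz": 0,"wx": 0,"wy": 0,"wz": 0,"fingers": 0.15},{"dx": -0.015,"dy": 0,"dz": 0,"wx": 0,"wy": 0,"wz": 0,"fingers": 0.15},{"dx": -0.035,"dy": 0,"dz": 0,"wx": 0,"wy": 0,"wz": 0,"fingers": 0.15},{"dx": -0.04,"dy": 0,"dz": 0,"wx": 0.12,"wy": 0,"wz": 0,"fingers": -1},{"dx": -0.04,"dy": 0,"dz": 0,"wx": 0.12,"wy": 0,"wz": 0,"fingers": -1},{"dx": -0.03,"dy": 0,"dz": 0,"wx": 0.12,"wy": 0,"wz": 0,"fingers": -1},{"dx": -0.02,"dy": 0,"dz": 0,"wx": 0.12,"wy": 0,"wz": 0,"fingers": -1},{"dx": 0,"dy": 0,"dz": 0,"wx": 0.12,"wy": 0,"wz": 0,"fingers": -1},{"dx": 0,"dy": 0,"dz": 0,"wx": 0.12,"wy": 0,"wz": 0,"fingers": -1},{"dx": 0,"dy": 0,"dz": 0,"wx": 0.12,"wy": 0,"wz": 0,"fingers": -1},{"dx": 0,"dy": 0,"dz": 0,"wx": 0.12,"wy": 0,"wz": 0,"fingers": -1},{"dx": 0,"dy": 0,"dz": 0,"wx": 0.12,"wy": 0,"wz": 0,"fingers": -1},{"dx": 0,"dy": 0,"dz": 0,"wx": 0.12,"wy": 0,"wz": 0,"fingers": -1},{"dx": 0,"dy": 0,"dz": 0,"wx": 0.12,"wy": 0,"wz": 0,"fingers": -1},{"dx": 0,"dy": 0,"dz": 0,"wx": 0.12,"wy": 0,"wz": 0,"fingers": -1},{"dx": 0,"dy": 0,"dz": 0,"wx": 0.12,"wy": 0,"wz": 0,"fingers": -1},{"dx": 0,"dy": 0,"dz": 0,"wx": 0.12,"wy": 0,"wz": 0,"fingers": -1},{"dx": 0,"dy": 0,"dz": 0,"wx": 0,"wy": 0,"wz": 0,"fingers": -1}]}}

```text
clock: 19.58
eef_pos: [492.5, -30.2, 190.3]
tool_rot: [0.443, 0.552, 0.442, -0.551]
wrist_force: [-0.4, 0.3, 0.5]
finger_gap: 85.4
```

Run:
```python
from h import *
manip.state(); st,s,W=wrist("w_afterb")
for n in ["brush","brush_tip","spatula","cup_l"]: print(n,[(np.round(d["at"],1).tolist(),tray([d["at"]]).tolist(),round(d["confidence"],2)) for d in optics.mark_of(s,n)[:3]])
T=tray(W.reshape(-1,3)); z=W.reshape(-1,3)[:,2]
def med(x0,x1,y0,y1):
    k=(T[:,0]>x0)&(T[:,0]<x1)&(T[:,1]>y0)&(T[:,1]<y1); return np.nanmedian(z[k]).round(1),k.sum()
print("bristle(19)",med(-80,-48,-30,0),"ferrule(23)",med(-38,-24,-30,0),"handle(21)",med(40,80,-20,-10),"tray block(19)",med(36,90,5,18))
to(594.3,260.5,150,-0.21)
```

```text
brush [([489.8, -31.0, 4.3], [[-2.6, -15.9]], 0.59), ([492.5, -28.7, 8.8], [[-0.1, -13.3]], 0.53)]
brush_tip [([410.3, -19.6, 4.5], [[-82.8, -12.8]], 0.65)]
spatula [([484.3, -78.7, 6.1], [[-3.0, -63.9]], 0.73)]
cup_l [([436.4, 57.9, 7.4], [[-65.0, 67.0]], 0.78)]
bristle(19) (np.float64(256.1), np.int64(4332)) ferrule(23) (np.float64(23.0), np.int64(430)) handle(21) (np.float64(255.4), np.int64(4593)) tray block(19) (np.float64(19.0), np.int64(637))
t 19.83 pos [492.5 -30.3 189.8] yaw -0.2106 tilt [-0.0001  0.0002] j [ 0.65  0.46 -0.93  1.9   0.44  1.   -0.68] F [-0.1  0.  -1.2] gap 85.3
-> dx,dy,dz mm [  39.9   38.8 -305.7] wx -0.0006
```

View pics/w_afterb.png

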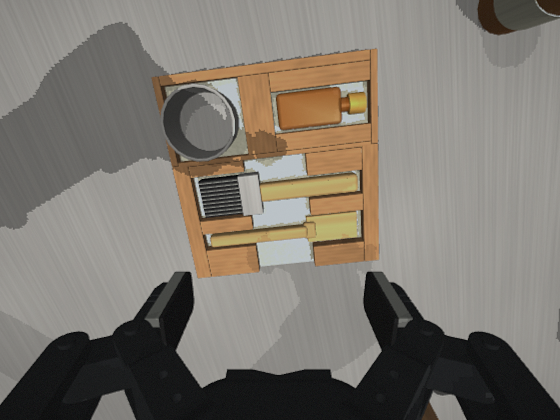

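Emit:
{"api": "drive_tool", "payload": {"series": [{"dx": 0,"dy": 0.002,"dz": -0.0153,"wx": 0,"wy": 0,"wz": 0,"fingers": -1},{"dx": 0.002,"dy": 0.004,"dz": -0.0306,"wx": 0,"wy": 0,"wz": 0,"fingers": -1},{"dx": 0.005,"dy": 0.004,"dz": -0.0306,"wx": 0,"wy": 0,"wz": 0,"fingers": -1},{"dx": 0.005,"dy": 0.004,"dz": -0.0306,"wx": 0,"wy": 0,"wz": 0,"fingers": -1},{"dx": 0.005,"dy": 0.004,"dz": -0.0306,"wx": 0,"wy": 0,"wz": 0,"fingers": -1},{"dx": 0.005,"dy": 0.004,"dz": -0.0306,"wx": 0,"wy": 0,"wz": 0,"fingers": -1},{"dx": 0.005,"dy": 0.004,"dz": -0.0306,"wx": 0,"wy": 0,"wz": 0,"fingers": -1},{"dx": 0.005,"dy": 0.004,"dz": -0.0306,"wx": 0,"wy": 0,"wz": 0,"fingers": -1},{"dx": 0.005,"dy": 0.004,"dz": -0.0306,"wx": 0,"wy": 0,"wz": 0,"fingers": -1},{"dx": 0.005,"dy": 0.004,"dz": -0.0306,"wx": 0,"wy": 0,"wz": 0,"fingers": -1},{"dx": 0.003,"dy": 0.001,"dz": -0.0153,"wx": 0,"wy": 0,"wz": 0,"fingers": -1},{"dx": 0,"dy": 0,"dz": 0,"wx": 0,"wy": 0,"wz": 0,"fingers": -1},{"dx": 0,"dy": 0,"dz": 0,"wx": 0,"wy": 0,"wz": 0,"fingers": -1}]}}

```text
clock: 20.92
eef_pos: [594.9, 261.3, 144.1]
tool_rot: [-0.444, -0.549, -0.445, 0.55]
wrist_force: [-0.5, 0.2, -0.0]
finger_gap: 85.3
```

```bash
cat >> h.py <<'E'
def rim(W,c,z,r,tol=5):
    "least-squares circle (fixed outer-ish radius free) through rim points of height z"
    m=(abs(W[...,2]-z)<tol)&(np.hypot(W[...,0]-c[0],W[...,1]-c[1])<r+12); P=W[m]
    b=cv2.minEnclosingCircle(P[:,:2].astype(np.float32)); A=np.c_[2*P[:,:2],np.ones(len(P))]
    f=np.linalg.lstsq(A,(P[:,:2]**2).sum(1),rcond=None)[0]
    print("rim n",len(P),"enclosing",np.round(b[0],1),round(b[1],1),"fit",f[:2].round(1),round(np.sqrt(f[2]+f[0]**2+f[1]**2),1))
E
python3 - <<'E'
from h import *
W=np.load("w_afterb.npz")["W"]; rim(W,(437,55),51,34); W=np.load("w_after.npz")["W"]; rim(W,(437,55),51,34)
st,s,W=wrist("w_cm"); rim(W,(594,261),66,25,3)
print([(np.round(d["at"],1).tolist(),round(d["confidence"],2)) for d in optics.mark_of(s,"cup_m")[:3]])
to(594.3,260.5,48,-0.21)
E
```

```text
rim n 951 enclosing [437.1  55.6] 33.9 fit [437.4  55.6] 32.0
rim n 659 enclosing [436.8  55.5] 34.5 fit [437.   54.8] 32.1
rim n 739 enclosing [594.  262.4] 25.0 fit [594.1 262.9] 23.1
[([591.1, 263.3, -1.0], 0.83), ([437.8, 56.6, 7.1], 0.69)]
t 21.02 pos [595.5 259.1 144.6] yaw -0.2136 tilt [-0.0005 -0.001 ] j [-0.01  0.72 -0.8   1.54  0.55  1.12 -1.14] F [-0.3 -1.  -0.2] gap 85.3
-> dx,dy,dz mm [96.6 -1.5 -1.2] wx -0.0036
```

View pics/w_cm.png

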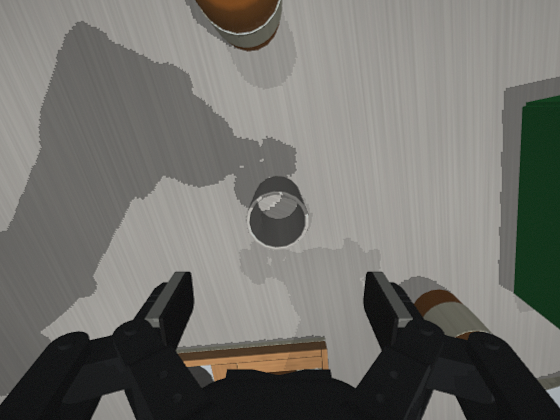

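Emit:
{"api": "drive_tool", "payload": {"series": [{"dx": 0.01,"dy": -0.0018,"dz": -0.002,"wx": 0,"wy": 0,"wz": 0,"fingers": -1},{"dx": 0.025,"dy": 0,"dz": 0,"wx": 0,"wy": 0,"wz": 0,"fingers": -1},{"dx": 0.028,"dy": 0,"dz": 0,"wx": 0,"wy": 0,"wz": 0,"fingers": -1},{"dx": 0.02,"dy": 0,"dz": 0,"wx": 0,"wy": 0,"wz": 0,"fingers": -1},{"dx": 0.013,"dy": 0,"dz": 0,"wx": 0,"wy": 0,"wz": 0,"fingers": -1},{"dx": 0,"dy": 0,"dz": 0,"wx": 0,"wy": 0,"wz": 0,"fingers": -0.4},{"dx": 0,"dy": 0,"dz": 0,"wx": 0,"wy": 0,"wz": 0,"fingers": 0},{"dx": 0,"dy": 0,"dz": 0,"wx": 0,"wy": 0,"wz": 0,"fingers": 1},{"dx": 0,"dy": 0,"dz": 0,"wx": 0,"wy": 0,"wz": 0,"fingers": 1},{"dx": 0,"dy": 0,"dz": 0,"wx": 0,"wy": 0,"wz": 0,"fingers": 1},{"dx": 0,"dy": 0,"dz": 0,"wx": 0,"wy": 0,"wz": 0,"fingers": 1}], "force": 35}}

```text
clock: 21.93
eef_pos: [594.8, 263.6, 50.6]
tool_rot: [0.444, 0.551, 0.444, -0.549]
wrist_force: [-1.0, -0.3, 6.7]
finger_gap: 48.6
```

Emit:
{"api": "drive_tool", "payload": {"series": [{"dx": -0.01,"dy": 0,"dz": 0,"wx": 0,"wy": 0,"wz": 0,"fingers": 1},{"dx": -0.025,"dy": 0,"dz": 0,"wx": 0,"wy": 0,"wz": 0,"fingers": 1},{"dx": -0.035,"dy": 0,"dz": 0,"wx": 0,"wy": 0,"wz": 0,"fingers": 1},{"dx": -0.02,"dy": -0.0068,"dz": 0.0147,"wx": 0,"wy": 0,"wz": 0,"fingers": 1},{"dx": -0.01,"dy": -0.0137,"dz": 0.0294,"wx": 0,"wy": 0,"wz": 0,"fingers": 1},{"dx": 0,"dy": -0.0137,"dz": 0.0294,"wx": 0,"wy": 0,"wz": 0,"fingers": 1},{"dx": 0,"dy": -0.0137,"dz": 0.0294,"wx": 0,"wy": 0,"wz": 0,"fingers": 1},{"dx": 0,"dy": -0.0137,"dz": 0.0294,"wx": 0,"wy": 0,"wz": 0,"fingers": 1},{"dx": 0,"dy": -0.0137,"dz": 0.0294,"wx": 0,"wy": 0,"wz": 0,"fingers": 1},{"dx": 0,"dy": -0.0137,"dz": 0.0294,"wx": 0,"wy": 0,"wz": 0,"fingers": 1},{"dx": 0,"dy": -0.0137,"dz": 0.0294,"wx": 0,"wy": 0,"wz": 0,"fingers": 1},{"dx": 0,"dy": -0.0067,"dz": 0.015,"wx": 0,"wy": 0,"wz": 0,"fingers": 1},{"dx": 0,"dy": 0,"dz": 0,"wx": 0,"wy": 0,"wz": 0,"fingers": 1},{"dx": 0,"dy": 0,"dz": 0,"wx": 0,"wy": 0,"wz": 0,"fingers": 1}]}}

```text
clock: 23.1
eef_pos: [437.3, 54.9, 149.6]
tool_rot: [0.444, 0.551, 0.443, -0.551]
wrist_force: [0.7, 0.9, -0.4]
finger_gap: 48.6
```

Run:
```python
from h import *
st,s,W=wrist("w_cm2"); print(st["eef_pos"].round(1)); rim(W,st["eef_pos"][:2],st["eef_pos"][2]+18,25,5); rim(W,(437,55.6),51,34,4)
to(437.1,55.6,58,-0.2136)
```

```text
[437.3  54.9 149.6]
rim n 2634 enclosing [438.7  61.7] 36.2 fit [437.6  56.2] 25.1
rim n 612 enclosing [437.   55.7] 34.0 fit [437.   56.3] 32.0
t 23.15 pos [438.   56.  149.7] yaw -0.214 tilt [0.0018 0.0001] j [ 0.47  0.44 -0.92  2.07  0.47  0.85 -0.93] F [ 0.7 -0.  -0.2] gap 48.4
-> dx,dy,dz mm [91.7 -1.   0.6] wx -0.0004
```

View pics/w_cm2.png

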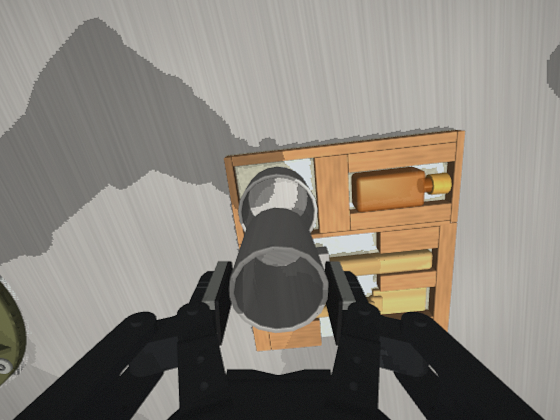

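Emit:
{"api": "drive_tool", "payload": {"series": [{"dx": 0.012,"dy": -0.0006,"dz": 0,"wx": 0,"wy": 0,"wz": 0,"fingers": 1},{"dx": 0.02,"dy": 0,"dz": 0,"wx": 0,"wy": 0,"wz": 0,"fingers": 1},{"dx": 0.02,"dy": 0,"dz": 0,"wx": 0,"wy": 0,"wz": 0,"fingers": 1},{"dx": 0.015,"dy": 0,"dz": 0,"wx": 0,"wy": 0,"wz": 0,"fingers": 1},{"dx": 0.01,"dy": 0,"dz": 0,"wx": 0,"wy": 0,"wz": 0,"fingers": 1},{"dx": 0.007,"dy": 0,"dz": 0,"wx": 0,"wy": 0,"wz": 0,"fingers": 1},{"dx": 0.004,"dy": 0,"dz": 0,"wx": 0,"wy": 0,"wz": 0,"fingers": 1},{"dx": 0.002,"dy": 0,"dz": 0,"wx": 0,"wy": 0,"wz": 0,"fingers": 1},{"dx": 0,"dy": 0,"dz": 0,"wx": 0,"wy": 0,"wz": 0,"fingers": 1}]}}

```text
clock: 23.9
eef_pos: [437.1, 56.7, 59.6]
tool_rot: [0.444, 0.55, 0.444, -0.55]
wrist_force: [-0.9, 0.3, -0.1]
finger_gap: 48.4
```

Emit:
{"api": "drive_tool", "payload": {"series": [{"dx": 0.0013,"dy": 0,"dz": 0,"wx": 0,"wy": 0,"wz": 0,"fingers": 1},{"dx": 0,"dy": 0,"dz": 0,"wx": 0,"wy": 0,"wz": 0,"fingers": -0.4},{"dx": 0,"dy": 0,"dz": 0,"wx": 0,"wy": 0,"wz": 0,"fingers": -0.7},{"dx": 0,"dy": 0,"dz": 0,"wx": 0,"wy": 0,"wz": 0,"fingers": -1},{"dx": 0,"dy": 0,"dz": 0,"wx": 0,"wy": 0,"wz": 0,"fingers": -1},{"dx": -0.015,"dy": 0,"dz": 0,"wx": 0,"wy": 0,"wz": 0,"fingers": -1},{"dx": -0.035,"dy": 0,"dz": 0,"wx": 0,"wy": 0,"wz": 0,"fingers": -1},{"dx": -0.04,"dy": 0,"dz": 0,"wx": 0,"wy": 0,"wz": 0,"fingers": -1},{"dx": -0.03,"dy": 0,"dz": 0,"wx": 0,"wy": 0,"wz": 0,"fingers": -1}]}}

```text
clock: 24.65
eef_pos: [436.6, 56.6, 179.8]
tool_rot: [0.444, 0.55, 0.445, -0.55]
wrist_force: [0.8, 0.8, 0.2]
finger_gap: 85.7
```

Emit:
{"api": "drive_tool", "payload": {"series": [{"dx": 0,"dy": 0.0106,"dz": 0.0115,"wx": 0,"wy": 0,"wz": 0,"fingers": -1},{"dx": 0,"dy": 0.0212,"dz": 0.0229,"wx": 0,"wy": 0,"wz": 0,"fingers": -1},{"dx": 0,"dy": 0.0212,"dz": 0.0229,"wx": 0,"wy": 0,"wz": 0,"fingers": -1},{"dx": 0,"dy": 0.0212,"dz": 0.0229,"wx": 0,"wy": 0,"wz": 0,"fingers": -1},{"dx": 0,"dy": 0.0212,"dz": 0.0229,"wx": 0,"wy": 0,"wz": 0,"fingers": -1},{"dx": 0,"dy": 0.0212,"dz": 0.0229,"wx": 0,"wy": 0,"wz": 0,"fingers": -1},{"dx": 0,"dy": 0.0212,"dz": 0.0229,"wx": 0,"wy": 0,"wz": 0,"fingers": -1},{"dx": 0,"dy": 0.0212,"dz": 0.0229,"wx": 0,"wy": 0,"wz": 0,"fingers": -1},{"dx": 0,"dy": 0.0212,"dz": 0.0229,"wx": 0,"wy": 0,"wz": 0,"fingers": -1},{"dx": 0,"dy": 0.0212,"dz": 0.0229,"wx": 0,"wy": 0,"wz": 0,"fingers": -1},{"dx": 0,"dy": 0.0212,"dz": 0.0229,"wx": 0,"wy": 0,"wz": 0,"fingers": -1},{"dx": 0,"dy": 0.0212,"dz": 0.0229,"wx": 0,"wy": 0,"wz": 0,"fingers": -1},{"dx": 0,"dy": 0.0106,"dz": 0.0115,"wx": 0,"wy": 0,"wz": 0,"fingers": -1},{"dx": 0,"dy": 0,"dz": 0,"wx": 0,"wy": 0,"wz": 0,"fingers": -1},{"dx": 0,"dy": 0,"dz": 0,"wx": 0,"wy": 0,"wz": 0,"fingers": -1}]}}

```text
clock: 25.9
eef_pos: [626.9, -267.1, 176.7]
tool_rot: [0.443, 0.551, 0.444, -0.551]
wrist_force: [0.2, 0.4, 0.1]
finger_gap: 85.2
```

Run:
```python
from h import *
st,s,W=wrist("w_cs"); rim(W,(627,-267.5),84,17,4)
t=optics.snapshot("top"); Wt=cloud(t); rim(Wt,(437,56),75,25,5); rim(Wt,(437,56),51,34,4)
to(627,-267.5,66,-0.2136)
```

```text
rim n 466 enclosing [ 626.9 -266.7] 17.0 fit [ 626.9 -266.2] 15.2
rim n 76 enclosing [436.8  54.9] 24.6 fit [436.8  54.6] 23.2
rim n 97 enclosing [437.3  54.2] 33.6 fit [437.4  53.7] 31.5
t 26.0 pos [ 626.9 -265.2  177.5] yaw -0.212 tilt [-0.0004  0.0011] j [ 0.8   0.74 -0.85  1.41  0.56  1.24 -0.31] F [-0.3  0.1 -0.7] gap 85.3
-> dx,dy,dz mm [111.5   0.7   2.4] wx 0.0016
```

Emit:
{"api": "drive_tool", "payload": {"series": [{"dx": 0.012,"dy": 0,"dz": 0.0006,"wx": 0,"wy": 0,"wz": 0,"fingers": -1},{"dx": 0.028,"dy": 0,"dz": 0,"wx": 0,"wy": 0,"wz": 0,"fingers": -1},{"dx": 0.033,"dy": 0,"dz": 0,"wx": 0,"wy": 0,"wz": 0,"fingers": -1},{"dx": 0.024,"dy": 0,"dz": 0,"wx": 0,"wy": 0,"wz": 0,"fingers": -1},{"dx": 0.0138,"dy": 0,"dz": 0,"wx": 0,"wy": 0,"wz": 0,"fingers": -0.4},{"dx": 0,"dy": 0,"dz": 0,"wx": 0,"wy": 0,"wz": 0,"fingers": -0.1},{"dx": 0,"dy": 0,"dz": 0,"wx": 0,"wy": 0,"wz": 0,"fingers": -0.1},{"dx": 0,"dy": 0,"dz": 0,"wx": 0,"wy": 0,"wz": 0,"fingers": 0.3},{"dx": 0,"dy": 0,"dz": 0,"wx": 0,"wy": 0,"wz": 0,"fingers": 1},{"dx": 0,"dy": 0,"dz": 0,"wx": 0,"wy": 0,"wz": 0,"fingers": 1},{"dx": 0,"dy": 0,"dz": 0,"wx": 0,"wy": 0,"wz": 0,"fingers": 1},{"dx": 0,"dy": 0,"dz": 0,"wx": 0,"wy": 0,"wz": 0,"fingers": 1}], "force": 35}}

```text
clock: 27.0
eef_pos: [628.1, -267.1, 68.8]
tool_rot: [0.445, 0.551, 0.443, -0.55]
wrist_force: [-0.9, 1.7, 6.6]
finger_gap: 32.6
```

Emit:
{"api": "drive_tool", "payload": {"series": [{"dx": -0.012,"dy": 0,"dz": 0,"wx": 0,"wy": 0,"wz": 0,"fingers": 1},{"dx": -0.03,"dy": 0,"dz": 0,"wx": 0,"wy": 0,"wz": 0,"fingers": 1},{"dx": -0.038,"dy": 0,"dz": 0,"wx": 0,"wy": 0,"wz": 0,"fingers": 1},{"dx": -0.03,"dy": -0.0106,"dz": -0.0115,"wx": 0,"wy": 0,"wz": 0,"fingers": 1},{"dx": 0,"dy": -0.0212,"dz": -0.0229,"wx": 0,"wy": 0,"wz": 0,"fingers": 1},{"dx": 0,"dy": -0.0212,"dz": -0.0229,"wx": 0,"wy": 0,"wz": 0,"fingers": 1},{"dx": 0,"dy": -0.0212,"dz": -0.0229,"wx": 0,"wy": 0,"wz": 0,"fingers": 1},{"dx": 0,"dy": -0.0212,"dz": -0.0229,"wx": 0,"wy": 0,"wz": 0,"fingers": 1},{"dx": 0,"dy": -0.0212,"dz": -0.0229,"wx": 0,"wy": 0,"wz": 0,"fingers": 1},{"dx": 0,"dy": -0.0212,"dz": -0.0229,"wx": 0,"wy": 0,"wz": 0,"fingers": 1},{"dx": 0,"dy": -0.0212,"dz": -0.0229,"wx": 0,"wy": 0,"wz": 0,"fingers": 1},{"dx": 0,"dy": -0.0212,"dz": -0.0229,"wx": 0,"wy": 0,"wz": 0,"fingers": 1},{"dx": 0,"dy": -0.0212,"dz": -0.0229,"wx": 0,"wy": 0,"wz": 0,"fingers": 1},{"dx": 0,"dy": -0.0212,"dz": -0.0229,"wx": 0,"wy": 0,"wz": 0,"fingers": 1},{"dx": 0,"dy": -0.0212,"dz": -0.0229,"wx": 0,"wy": 0,"wz": 0,"fingers": 1},{"dx": 0,"dy": -0.0106,"dz": -0.0115,"wx": 0,"wy": 0,"wz": 0,"fingers": 1},{"dx": 0,"dy": 0,"dz": 0,"wx": 0,"wy": 0,"wz": 0,"fingers": 1},{"dx": 0,"dy": 0,"dz": 0,"wx": 0,"wy": 0,"wz": 0,"fingers": 1}]}}

```text
clock: 28.5
eef_pos: [436.7, 55.9, 177.8]
tool_rot: [0.445, 0.55, 0.444, -0.55]
wrist_force: [-1.3, -0.7, -0.2]
finger_gap: 32.6
```

Run:
```python
from h import *
st,s,W=wrist("w_cs2"); rim(W,(437,56.2),75,25,4); m=st["eef_pos"]; rim(W,m[:2],m[2]+18,17,4)
to(436.9,56.2,80,-0.2136)
```

```text
rim n 464 enclosing [436.5  56.3] 24.7 fit [436.5  56.6] 23.1
rim n 1577 enclosing [438.3  63.2] 28.0 fit [437.3  59.1] 18.0
t 28.55 pos [437.2  55.  177.5] yaw -0.213 tilt [ 0.0014 -0.0009] j [ 0.52  0.4  -0.96  2.04  0.42  0.91 -0.88] F [ 1.   0.1 -0.1] gap 32.5
-> dx,dy,dz mm [97.5 -0.7 -1.2] wx 0.0006
```

View pics/w_cs2.png

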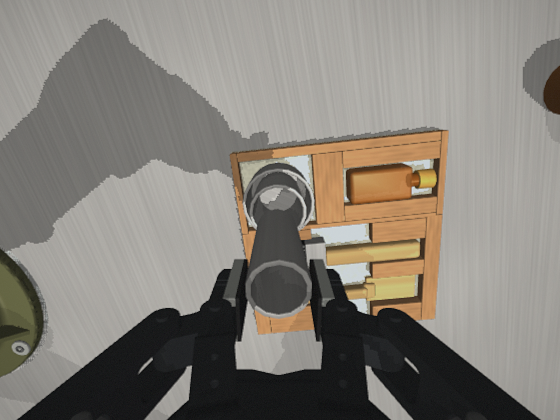

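Emit:
{"api": "drive_tool", "payload": {"series": [{"dx": 0.012,"dy": -0.0003,"dz": -0.0006,"wx": 0,"wy": 0,"wz": 0,"fingers": 1},{"dx": 0.02,"dy": 0,"dz": 0,"wx": 0,"wy": 0,"wz": 0,"fingers": 1},{"dx": 0.02,"dy": 0,"dz": 0,"wx": 0,"wy": 0,"wz": 0,"fingers": 1},{"dx": 0.018,"dy": 0,"dz": 0,"wx": 0,"wy": 0,"wz": 0,"fingers": 1},{"dx": 0.011,"dy": 0,"dz": 0,"wx": 0,"wy": 0,"wz": 0,"fingers": 1},{"dx": 0.008,"dy": 0,"dz": 0,"wx": 0,"wy": 0,"wz": 0,"fingers": 1},{"dx": 0.005,"dy": 0,"dz": 0,"wx": 0,"wy": 0,"wz": 0,"fingers": 1},{"dx": 0.002,"dy": 0,"dz": 0,"wx": 0,"wy": 0,"wz": 0,"fingers": 1},{"dx": 0,"dy": 0,"dz": 0,"wx": 0,"wy": 0,"wz": 0,"fingers": 1}]}}

```text
clock: 29.3
eef_pos: [437.3, 56.1, 81.8]
tool_rot: [0.444, 0.551, 0.443, -0.55]
wrist_force: [-2.2, 0.5, 7.8]
finger_gap: 32.5
```

Emit:
{"api": "drive_tool", "payload": {"series": [{"dx": 0,"dy": 0,"dz": 0,"wx": 0,"wy": 0,"wz": 0,"fingers": 0},{"dx": 0,"dy": 0,"dz": 0,"wx": 0,"wy": 0,"wz": 0,"fingers": -0.4},{"dx": 0,"dy": 0,"dz": 0,"wx": 0,"wy": 0,"wz": 0,"fingers": -0.8},{"dx": 0,"dy": 0,"dz": 0,"wx": 0,"wy": 0,"wz": 0,"fingers": -0.8},{"dx": -0.015,"dy": 0,"dz": 0,"wx": 0,"wy": 0,"wz": 0,"fingers": -0.8},{"dx": -0.035,"dy": 0,"dz": 0,"wx": 0,"wy": 0,"wz": 0,"fingers": -0.8},{"dx": -0.04,"dy": 0,"dz": 0,"wx": 0,"wy": 0,"wz": 0,"fingers": -0.8},{"dx": -0.04,"dy": 0,"dz": 0,"wx": 0,"wy": 0,"wz": 0,"fingers": -1},{"dx": -0.02,"dy": 0,"dz": 0.03,"wx": 0,"wy": 0,"wz": 0,"fingers": -1},{"dx": 0,"dy": 0,"dz": 0.035,"wx": 0,"wy": 0,"wz": 0,"fingers": -1},{"dx": 0,"dy": 0,"dz": 0.035,"wx": 0,"wy": 0,"wz": 0,"fingers": -1},{"dx": 0,"dy": 0,"dz": 0.035,"wx": 0,"wy": 0,"wz": 0,"fingers": -1},{"dx": 0,"dy": 0,"dz": 0.02,"wx": 0,"wy": 0,"wz": 0,"fingers": -1},{"dx": 0,"dy": 0,"dz": 0,"wx": 0,"wy": 0,"wz": 0,"fingers": -1},{"dx": 0,"dy": 0,"dz": 0,"wx": 0,"wy": 0,"wz": 0,"fingers": -1}]}}

```text
clock: 30.55
eef_pos: [403.3, -96.6, 230.7]
tool_rot: [-0.443, -0.551, -0.443, 0.551]
wrist_force: [-0.2, 1.0, 0.6]
finger_gap: 85.6
```

Run:
```python
from h import *
st,s,W=wrist("w_fin"); show(st); rim(W,(437,56),97,17,4); rim(W,(437,56),75,25,4); rim(W,(437,56),51,34,4)
T=tray(W.reshape(-1,3)); z=W.reshape(-1,3)[:,2]
def med(x0,x1,y0,y1):
    k=(T[:,0]>x0)&(T[:,0]<x1)&(T[:,1]>y0)&(T[:,1]<y1)&(z<120); return np.nanmedian(z[k]).round(1),int(k.sum())
print("bristle(19)",med(-80,-48,-30,0),"ferrule(23)",med(-38,-24,-30,0),"brush handle(21)",med(40,80,-20,-10),"spat handle(19)",med(-80,-36,-70,-62),"blade(11)",med(40,80,-78,-54))
for n in ["brush_tip","spatula_tip","flask"]: print(n,[(tray([d["at"]]).tolist(),round(d["confidence"],2)) for d in optics.mark_of(s,n)[:2]])
```

```text
t 30.55 pos [403.3 -96.6 230.7] yaw -0.2168 tilt [-0.0002  0.0001] j [ 0.98  0.28 -1.03  2.    0.29  1.01 -0.4 ] F [-0.2  1.   0.6] gap 85.6
rim n 398 enclosing [436.1  56.2] 16.8 fit [436.   55.9] 15.2
rim n 693 enclosing [436.4  55.6] 24.7 fit [436.   53.6] 21.1
rim n 829 enclosing [436.8  55.4] 33.9 fit [436.5  53.5] 28.9
bristle(19) (np.float64(19.0), 787) ferrule(23) (np.float64(22.8), 355) brush handle(21) (np.float64(20.9), 347) spat handle(19) (np.float64(18.9), 248) blade(11) (np.float64(10.9), 684)
brush_tip [([[-84.8, -10.1]], 0.96)]
spatula_tip [([[85.1, -66.6]], 0.8), ([[156.3, -388.8]], 0.19)]
flask [([[52.2, 64.9]], 0.98)]
```

View pics/w_fin.png

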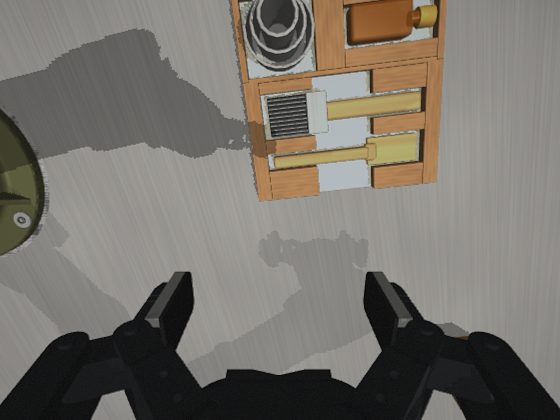

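All the heights match and the nest is concentric (beakers near pixel 278,28; brush and spatula lying flat in their slots), so I'm handing in.

```bash
python3 -c "
from bench import manip; print(manip.finish_job())"
```

```text
the job is handed in; nothing more can be done
None
```

The kit tray is packed and handed in at about 31 s of the 72 s allowed. I placed the spatula, then the brush, then the middle beaker in the large one, then the small beaker in the middle one.

**Spatula and brush:** Both lie flat. In the last wrist picture their top surfaces were within 0.2 mm of the expected heights (blade 10.9, spatula handle 18.9, bristles 19.0, ferrule 22.8, brush handle 20.9 mm). The spatula's blade end is at tray +x and the brush's head end at tray -x, as asked.

**Beakers:** All three rims showed at their nested heights (97, 75 and 51 mm), with centres within about 1 mm of each other.

**Flask:** It was found in its pocket, at tray (52, 65) mm.

**Disagreements:**
- The network put the tray centre about 5 mm away in y from my edge fit. I used the edge fit, and both tools fitted.
- The network put the brush tip at tray y = -10 mm, about 5 mm off the slot centre line. The head has only 3 mm of side play and the heights show it seated, so I took that as network error.

**Not checked:** I did not look again at the bottles and the carton after the moves. The arm stayed well clear of them throughout.

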